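# Fetch the highlighter from behind the jar and the folder

### The job

First clear the corked jar and the clipped red folder from in front of the document holder and stand both on the blue side mat; with both standing there, fetch the yellow highlighter from the holder's ledge and lay it flat in the white pen tray, along the tray and in its middle. Then put the jar back on the middle of its round terracotta coaster and the folder back on the middle of its grey pad, square to the pad as before. Keep the jar and the folder upright all the while, and do not shift the mug or the laptop stand.

Things in the scene. Friction and masses are not known exactly. Their poses are not given: they have to be found in the camera images.
- jar: Sealed glass jar with a cork on top and coloured pins inside, loose, about 0.2 kg: glass cylinder 52 mm in diameter and 78 mm high, cork 40 mm in diameter and 17 mm high above it, 95 mm in all. Starts on the coaster. Origin: centre of its underside; z up.
- folder: Rigid red plastic folder upright in a black steel spring clip: one loose rigid piece, 0.25 kg, 130 mm high. Clip foot 46 (x) by 70 (y) by 8 mm; jaws 28 mm thick in x, up to 38 mm high; above them only the folder, 12 mm thick (x), 80 mm wide (y): grip it there across its thickness. Starts on the grey pad. Origin: centre of the underside of the foot; x thickness, y width, z up.
- highlighter: Yellow flat-bodied highlighter with black bands, loose, about 30 g, lying flat: 125 mm long (x), 24 mm wide (y), 16 mm high (z). Starts on the holder's ledge, behind the jar and the folder as seen from the robot. Origin: centre of its underside.
- coaster: Round terracotta coaster, fixed, 68 mm in diameter, 3 mm thick: the jar's place. It lies left or right in front of the holder. Origin: centre of its underside.
- clip_pad: Grey rectangular felt pad, fixed, 64 mm (x) by 92 mm (y), 3 mm thick: the folder's place, the folder's width along the pad's long side. It lies beside the coaster, centres 115 mm apart. Origin: centre of its underside.
- mat: Blue rectangular side mat, fixed, 230 mm (x) by 170 mm (y), 3 mm thick, empty at the start: where the jar and the folder are stood meanwhile. It lies to the left or the right of the work. Origin: centre of its underside.
- pen_tray: White pen tray, fixed, 162 mm long (x) by 64 mm wide (y), open along both long sides. Its floor is 4 mm thick; at the two short ends a rim 5 mm thick rises 6 mm above the floor, leaving 152 mm between the rims. It lies on the other side of the work from the mat. Origin: centre of its underside.
- holder: Clear acrylic document holder, fixed. Ledge 4 mm thick, 260 mm wide (y), from 14 mm in front (-x) of the origin to 55 mm behind; at its back a 14 mm high strip and a panel leaning back 20 degrees, top at 100 mm. Origin: on the desk under the middle of the ledge's highlighter place; x points away from the robot. Coaster and pad centres lie 53 mm in front, 57.5 mm to either side.
- mug: White mug, loose, a bystander: 76 mm in diameter, 90 mm high, with a handle on its +y side. It stands on the desk between the robot and the coaster and pad. Origin: centre of its underside.
- laptop_stand: Small aluminium laptop stand, loose, 0.7 kg, a bystander: 130 mm (x) by 150 mm (y), 103 mm high. It stands on the right, beyond the mat or the tray. Origin: centre of its underside.

How it is judged:
By the outcome, as a careful person would: the job done as asked, in the order asked, and still so for the second after the job is handed in, with the robot touching nothing.
It also fails if it takes over 104 s, if anything falls off the work surface, if the arm or the gripper's body presses on something with over 40 N, if the wrist force passes 120 N, or if a joint passes its speed limit or range.

### The arm

A 6-joint arm with a two-finger parallel gripper is mounted at the origin on the work surface. World frame = base frame: x ahead of the robot, y to its left, z up, the work surface at z = 0. Lengths are in m, angles in rad, forces in N, time in s.
With the tool pointing down it reaches from about 0.275 to 0.85 m from the base axis. Payload 5.2 kg.
Tool frame: the origin (TCP) lies midway between the tips of the shut fingers; the grasp point (between the pads) lies bot.tcp_to_grasp behind it (bot.tcp_to_grasp is the distance from the TCP to the grasp point, in m); z points along the fingers, y is the line along which they close (so a half turn about z gives the same grasp; the last joint's range is limited). The gripper opens to 85 mm and grips with 20 to 120 N. Pads are 22 mm wide; open, the fingers measure 114 mm over their backs; the gripper's body (76 mm by 85 mm) begins 54 mm behind the grasp point. The pads swing forward as they close: fully open they stand 13 mm farther back than shut.
Start: joints at [1.085, 0.259, 1.535, -0, 1.348, -0.203], TCP at [0.153, 0.528, 0.231] pointing down, gripper open.
Joint ranges: [-3.14, 3.14], [-0.91, 2.08], [0.19, 2.58], [-1.22, 4.36], [0.22, 2.71], [-3.12, 3.12]. Speed limits (rad/s): [2.57, 2.57, 3.14, 3.14, 3.14, 3.14].

### API

Orientations are given as [roll, pitch, yaw] about the fixed x, y, z axes, in that order (R = Rz(yaw) Ry(pitch) Rx(roll)).
In Python, from workcell import bot, vision, sign_off gives the robot as it stands. The module is installed in compiled form; this text tells all that it offers.
- The arm moves only by the tool play_rows, never from a script. Its argument "rows" is a list of rows, each an object of numbers: "jaw": the opening, from -1 (shut) to 1 (fully open); "x", "y", "z": the shift along the tool's x, y, z in cm; "yaw": the turn about the tool's z in rad. A call has 1 to 5 rows; each row is the pose to reach, as a shift and turn from the pose commanded when the call began, along the tool's axes at that moment; what a row does not reach only later rows make up. A row lasts 1/10 s, in which the tool goes at most 50 mm and 8.59 degrees, less where a joint would pass 70% of its speed; a pose out of reach is approached as far as the arm can. A call with a gripper value outside its range is refused whole. The fingers move at their own pace and stop on an object; the grip force is fixed at half the most. Time passes only in rows, so rows that repeat a pose let the fingers close. It gives the time, the measured TCP pose, the force, the opening and the grip force at its end, in the units of the state.
- bot.sense(): the state, without advancing time (a new reading comes with each control period).
- vision.camera(name): name is "scene" or "top" or "wrist"; returns a dict with "color" (384x512x3 uint8, blue, green, red), "range_z" (384x512 float32, m along the optical axis (not along the pixel's ray), 0 where there is no reading), "camera_matrix" (3x3 intrinsics, pixels), "camera_from_world" (4x4, takes a point from world to camera coordinates); the wrist camera has in their place "mount" (4x4, takes a point from camera to tool coordinates, whose origin is the TCP and whose axes are the flange's). Camera axes: x right, y down, z forward; pixel columns grow to the right and rows downward; lengths in m; the calibration is good to about 2 mm. A picture is of the moment at which its call begins: read the wrist's pose just before it.
- sign_off(): hands the job in; it is judged then, once.
The state is a dict: "clock": time; "joint_positions": joint angles; "joint_velocities": joint speeds; "joint_efforts": joint torques, N m; "position": TCP position; "tool_rot": TCP orientation; "ft_force": force on the tool from outside, world axes, zero at the start; "moment": the same for the moment, N m; "grip_width": opening from 0.0 (shut) to 1.0 (fully open); "gripper_force": force on a finger pad.
Only numpy, scipy, OpenCV 4.12 (cv2) and the standard library are available. Lean on these libraries where they do the work, as an engineer would, in place of code of your own. Each camera call takes 0.05 s, during which the arm holds its last target. There are 200 camera calls.

## Working session

There is one attempt and no reset: what is moved stays moved. The work goes in short steps, Python scripts to look and compute and a tool call to move; the robot and the scene stay as the last step left them, time stands still between calls to the robot, and variables do not carry over. Pictures are saved under pics/ and viewed, at most 14 in all, crops included, and the job is handed in when it is done.

Besides the shell and the picture viewer there is one more tool, called after "Request:" by a JSON object that holds its "fn" and its "kwargs", one argument or row to a line. play_rows: Moves the arm, as the interface text tells. Its arguments: {"type":"object","properties":{"rows":{"type":"array","items":{"type":"object","properties":{"jaw":{"type":"number"},"x":{"type":"number"},"y":{"type":"number"},"z":{"type":"number"},"yaw":{"type":"number"}}}}},"required":["rows"]}

```bash
mkdir -p pics; cat > h.py <<'E'
import numpy as np, cv2
from workcell import bot, vision, sign_off
def cloud(name):
    s=bot.sense(); c=vision.camera(name); K=c["camera_matrix"]; d=c["range_z"]
    v,u=np.indices(d.shape); P=np.stack([(u-K[0,2])/K[0,0]*d,(v-K[1,2])/K[1,1]*d,d,np.ones_like(d)],-1)
    if name=="wrist":
        from scipy.spatial.transform import Rotation as R
        T=np.eye(4); T[:3,:3]=R.from_euler('xyz',s["tool_rot"]).as_matrix(); T[:3,3]=s["position"]; T=T@c["mount"]
    else: T=np.linalg.inv(c["camera_from_world"])
    W=(P@T.T)[...,:3]; W[d==0]=np.nan
    return c["color"],W
E
python3 - <<'E'
from h import *
print(bot.sense(), bot.tcp_to_grasp)
a,W=cloud("top"); b,V=cloud("scene")
np.savez("c.npz",a=a,W=W,b=b,V=V)
cv2.imwrite("pics/top.png",a); cv2.imwrite("pics/scene.png",b)
E
```

```text
{'clock': 0.0, 'joint_positions': array([ 1.08520815e+00,  2.59344180e-01,  1.53608494e+00, -3.04097583e-05,
        1.34797214e+00, -2.02790603e-01]), 'joint_velocities': array([-0.00159189, -0.00025912,  0.00068429,  0.00028263,  0.00153031,
        0.00020639]), 'joint_efforts': array([-4.91445587e-05, -4.46034479e+01, -2.90569746e+01,  8.45933482e-05,
        1.18301439e-02, -2.93497953e-05]), 'position': array([0.15320859, 0.52768837, 0.2304733 ]), 'tool_rot': array([-3.13981514e+00, -3.35220831e-04,  2.85880153e+00]), 'ft_force': array([ 1.40464899,  0.15023879, -0.75349131]), 'moment': array([ 0.01389366,  0.04283845, -0.0169023 ]), 'gripper_force': 0.0, 'grip_width': 1.002568028004745} 0.0187
```

View pics/top.png

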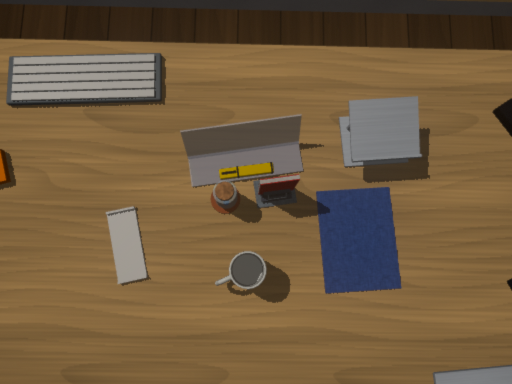

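View pics/scene.png

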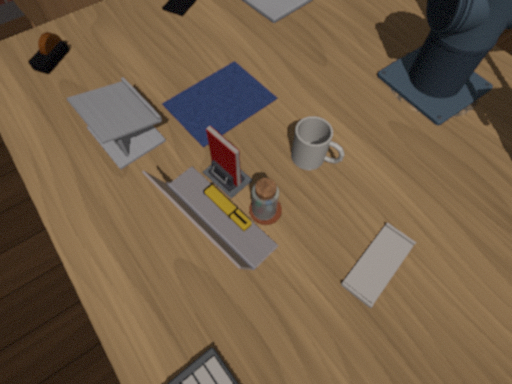

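The top view (up = +x, left = +y) shows:
- jar at (225,193)
- folder at (279,186)
- highlighter at (245,171)
- mug at (247,270)
- mat at (358,240)
- tray at (127,245)
- laptop stand at (380,130)

The scene view agrees with this.

```bash
python3 - <<'E'
from h import *
z=np.load("c.npz")
for n,I,W in(("top",z["a"],z["W"]),("scene",z["b"],z["V"])):
    H=cv2.cvtColor(I,cv2.COLOR_BGR2HSV); h,s,v=[H[...,i].astype(int) for i in range(3)]
    X,Y,Z=W[...,0],W[...,1],W[...,2]
    def rep(name,m,tol=None):
        m=cv2.morphologyEx(m.astype(np.uint8),cv2.MORPH_OPEN,np.ones((2,2)))
        nn,l,st,_=cv2.connectedComponentsWithStats(m)
        if nn<2: print(n,name,"none");return
        k=1+np.argmax(st[1:,4]); P=W[l==k]; P=P[~np.isnan(P[:,0])]
        r=cv2.minAreaRect((P[:,:2]*1000).astype(np.float32)); print(n,name,len(P),"mean",P.mean(0).round(4),"rect",np.round(r[0],1),np.round(r[1],1),round(r[2],1),"z",np.percentile(P[:,2],[2,50,98]).round(3))
    rep("mat",(h>100)&(h<130)&(s>120)&(Z<.02))
    rep("hl",(h>22)&(h<33)&(s>200)&(v>140)&(Z<.05))
    rep("red top",((h<6)|(h>172))&(s>120)&(Z>.04))
    rep("red top z>.12",(Z>.120)&(np.hypot(X-.6,Y)<.0+.3)&((h<6)|(h>172))&(s>100))
    rep("tray",(s<60)&(v>120)&(Z<.02)&(Y>.1))
    if n=="top":
        for px in((225,193),(279,186),(245,171),(247,270),(127,245),(358,240),(190,165),(300,160)): print(px,W[px[1],px[0]].round(3))
        rep("cork",(Z>.085)&(np.hypot(X-W[193,225,0],Y-W[193,225,1])<.04))
        rep("fold",(Z>.115)&(np.hypot(X-W[186,279,0],Y-W[186,279,1])<.07))
        rep("mug",(Z>.08)&(np.hypot(X-W[270,247,0],Y-W[270,247,1])<.07))
        rep("coaster",(h<10)&(s>130)&(Z<.01)&(np.hypot(X-W[193,225,0],Y-W[193,225,1])<.06))
E
```

```text
top mat 7024 mean [ 0.4741 -0.2648  0.0029] rect [ 476.5 -264.2] [224.3 167.3] 4.2 z [-0.001  0.003  0.007]
top hl 270 mean [ 0.6297 -0.0268  0.0201] rect [629.5 -26.9] [20.3 71.5] 8.5 z [0.017 0.02  0.023]
top red top 52 mean [ 0.5837 -0.097   0.1033] rect [583.3 -95.4] [ 1.1 34.3] 8.7 z [0.067 0.109 0.129]
top red top z>.12 74 mean [ 0.5808 -0.0786  0.122 ] rect [580.7 -78.5] [ 1.2 69.5] 9.2 z [0.109 0.122 0.133]
top tray 1946 mean [0.4506 0.2558 0.0042] rect [451.7 256.2] [153.9  63.6] 13.1 z [0.    0.004 0.01 ]
(225, 193) [0.562 0.037 0.097]
(279, 186) [ 0.58  -0.076  0.087]
(245, 171) [ 0.626 -0.004  0.022]
(247, 270) [ 0.405 -0.012  0.004]
(127, 245) [0.456 0.257 0.003]
(358, 240) [ 0.475 -0.261  0.007]
(190, 165) [0.642 0.124 0.003]
(300, 160) [ 0.658 -0.131  0.005]
top cork 293 mean [0.5644 0.0365 0.0961] rect [565.4  37.1] [36. 37.] 1.1 z [0.08  0.098 0.101]
top fold 296 mean [ 0.5839 -0.0758  0.1243] rect [589.9 -87.1] [ 26.  106.4] 21.6 z [0.001 0.132 0.136]
top mug 235 mean [ 0.4041 -0.0143  0.0592] rect [402.6 -15.7] [78.6 77.7] 0.8 z [-0.003  0.088  0.093]
top coaster none
scene mat 2193 mean [ 0.4914 -0.2628  0.0031] rect [ 477.7 -256. ] [222.2 162.4] 4.6 z [0.001 0.003 0.005]
scene hl none
scene red top 642 mean [ 0.589  -0.0668  0.0889] rect [589.4 -68.9] [ 3.9 75.3] 10.6 z [0.041 0.091 0.131]
scene red top z>.12 120 mean [ 0.5889 -0.0664  0.1269] rect [589.4 -68.8] [ 3.6 74.4] 11.0 z [0.119 0.127 0.133]
scene tray 2856 mean [0.4564 0.262  0.0041] rect [452.9 261.3] [167.1  66.2] 13.5 z [-0.     0.004  0.01 ]
```

```bash
cat >> h.py <<'E'
def plan(*wps, cur=None):
    """wps: (x,y,z,psi) world; prints shift of each from previous, in tool axes (cm) & rad"""
    if cur is None:
        s=bot.sense(); p=s["position"]; ps=s["tool_rot"][2]; print("cur",p.round(4),s["tool_rot"].round(4),"t",round(s["clock"],2))
    else: p=np.array(cur[:3]); ps=cur[3]
    for w in wps:
        d=np.array(w[:3])-p; c,s_=np.cos(ps),np.sin(ps)
        dy=(ps-w[3]+np.pi)%(2*np.pi)-np.pi
        print("x %.2f y %.2f z %.2f yaw %.3f  rows>=%.1f"%(100*(c*d[0]+s_*d[1]),100*(s_*d[0]-c*d[1]),-100*d[2],dy,max(np.linalg.norm(d)/.05,abs(dy)/.1499)))
        p=np.array(w[:3]); ps=w[3]
E
python3 - <<'E'
from h import *
plan((.52,-.02,.34,1.74)); print(vision.camera("wrist")["mount"].round(3))
z=np.load("c.npz");W=z["W"]
for p in((340,118),(342,164),(410,164),(418,158),(418,98),(350,98)): print(p,W[p[1],p[0]].round(3))
E
```

```text
cur [0.1532 0.5277 0.2306] [-3.1399e+00 -4.0000e-04  2.8588e+00] t 0.1
x -50.50 y -42.36 z -10.94 yaw 1.119  rows>=13.4
[[-0.001 -0.955 -0.296  0.077]
 [ 1.    -0.    -0.    -0.   ]
 [ 0.    -0.296  0.955 -0.143]
 [ 0.     0.     0.     1.   ]]
(340, 118) [ 0.762 -0.226  0.006]
(342, 164) [ 0.651 -0.23   0.003]
(410, 164) [ 0.655 -0.39   0.   ]
(418, 158) [ 0.669 -0.409  0.002]
(418, 98) [ 0.819 -0.418 -0.   ]
(350, 98) [ 0.815 -0.253  0.   ]
```

Request:
{"fn": "play_rows", "kwargs": {
  "rows": [
    {"jaw": 1, "x": -4, "y": -3.3, "z": -0.8},
    {"jaw": 1, "x": -8, "y": -6.6, "z": -1.6},
    {"jaw": 1, "x": -11.5, "y": -9.8, "z": -2.4},
    {"jaw": 1, "x": -15, "y": -13, "z": -3.2},
    {"jaw": 1, "x": -18, "y": -15.5, "z": -4}
  ]
}}

```text
invalid input at $.rows[0]: expected keys jaw, x, y, z, yaw
```

Request:
{"fn": "play_rows", "kwargs": {
  "rows": [
    {"jaw": 1, "x": -4, "y": -3.3, "z": -0.8},
    {"jaw": 1, "x": -8, "y": -6.6, "z": -1.6},
    {"jaw": 1, "x": -11.5, "y": -9.8, "z": -2.4},
    {"jaw": 1, "x": -15, "y": -13, "z": -3.2},
    {"jaw": 1, "x": -18, "y": -15.5, "z": -4}
  ]
}}

```text
invalid input at $.rows[0]: expected keys jaw, x, y, z, yaw
```

Request:
{"fn": "play_rows", "kwargs": {
  "rows": [
    {"jaw": 1, "x": -4, "y": -3.3, "z": -0.8, "yaw": 0.14},
    {"jaw": 1, "x": -8, "y": -6.6, "z": -1.6, "yaw": 0.28},
    {"jaw": 1, "x": -11.5, "y": -9.2, "z": -2.4, "yaw": 0.42},
    {"jaw": 1, "x": -13.5, "y": -10.5, "z": -2.9, "yaw": 0.56},
    {"jaw": 1, "x": -14.5, "y": -11.3, "z": -2.9, "yaw": 0.7}
  ]
}}

```text
clock: 0.65
position: [0.2628, 0.3777, 0.2611]
tool_rot: [3.14, 0.0, 2.151]
ft_force: [0.5, 0.1, -0.4]
grip_width: 1.002
gripper_force: 0.0
```

Request:
{"fn": "play_rows", "kwargs": {
  "rows": [
    {"jaw": 1, "yaw": 0.14},
    {"jaw": 1, "yaw": 0.28},
    {"jaw": 1, "yaw": 0.42},
    {"jaw": 1, "yaw": 0.42}
  ]
}}

```text
invalid input at $.rows[0]: expected keys jaw, x, y, z, yaw
```

```bash
python3 - <<'E'
from h import *
plan((.5845,-.0755,.2,1.74)); a,W=cloud("wrist"); np.savez("w1.npz",a=a,W=W); cv2.imwrite("pics/w1.png",a)
E
```

```text
cur [0.2628 0.3777 0.2611] [3.1400e+00 4.0000e-04 2.1506e+00] t 0.65
x -55.54 y 2.09 z 6.11 yaw 0.411  rows>=11.2
```

View pics/w1.png

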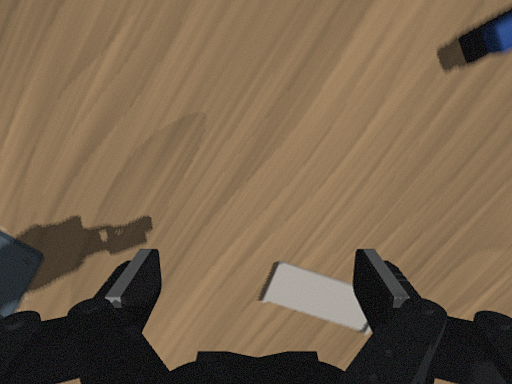

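The picture shows the tray at (315,295) between the fingers. All the row keys are required, so I'll continue with full rows.

```bash
python3 - <<'E'
from h import *
plan((.4,.2,.34,2.151),(.57,.05,.34,1.74))
E
```

```text
cur [0.263  0.3769 0.2606] [3.1409e+00 1.4000e-03 2.1438e+00] t 0.7
x -22.29 y 1.92 z -7.94 yaw -0.007  rows>=4.7
x -21.86 y 6.00 z -0.00 yaw 0.411  rows>=4.5
```

Request:
{"fn": "play_rows", "kwargs": {
  "rows": [
    {"jaw": 1, "x": -4.5, "y": 0.4, "z": -1.6, "yaw": 0},
    {"jaw": 1, "x": -9, "y": 0.8, "z": -3.2, "yaw": 0},
    {"jaw": 1, "x": -13.5, "y": 1.2, "z": -4.8, "yaw": 0},
    {"jaw": 1, "x": -18, "y": 1.6, "z": -6.4, "yaw": 0},
    {"jaw": 1, "x": -22.3, "y": 1.9, "z": -7.9, "yaw": 0}
  ]
}}

```text
clock: 1.2
position: [0.4013, 0.2031, 0.3399]
tool_rot: [3.141, -0.0, 2.162]
ft_force: [0.6, 0.9, -0.1]
grip_width: 1.001
gripper_force: 0.0
```

Request:
{"fn": "play_rows", "kwargs": {
  "rows": [
    {"jaw": 1, "x": -4.4, "y": 1.2, "z": 0, "yaw": 0.08},
    {"jaw": 1, "x": -8.8, "y": 2.4, "z": 0, "yaw": 0.16},
    {"jaw": 1, "x": -13.2, "y": 3.6, "z": 0, "yaw": 0.24},
    {"jaw": 1, "x": -17.6, "y": 4.8, "z": 0, "yaw": 0.32},
    {"jaw": 1, "x": -21.9, "y": 6, "z": 0, "yaw": 0.41}
  ]
}}

```text
clock: 1.7
position: [0.5733, 0.0544, 0.3388]
tool_rot: [-3.141, -0.001, 1.748]
ft_force: [0.5, 0.1, 0.3]
grip_width: 0.997
gripper_force: 0.0
```

Request:
{"fn": "play_rows", "kwargs": {
  "rows": [
    {"jaw": 1, "x": 0, "y": 0, "z": 0, "yaw": 0},
    {"jaw": 1, "x": 0, "y": 0, "z": 0, "yaw": 0},
    {"jaw": 1, "x": 0, "y": 0, "z": 0, "yaw": 0}
  ]
}}

```text
clock: 2.0
position: [0.5713, 0.0563, 0.3391]
tool_rot: [-3.141, -0.001, 1.752]
ft_force: [0.5, 0.2, 1.3]
grip_width: 1.0
gripper_force: 0.0
```

```bash
python3 - <<'E'
from h import *
plan((.5845,-.0755,.2,1.74)); a,W=cloud("wrist"); np.savez("w1.npz",a=a,W=W); cv2.imwrite("pics/w2.png",a)
E
```

```text
cur [0.5713 0.0563 0.3391] [-3.1407e+00 -8.0000e-04  1.7515e+00] t 2.0
x -13.21 y -1.07 z 13.91 yaw 0.012  rows>=3.8
```

View pics/w2.png

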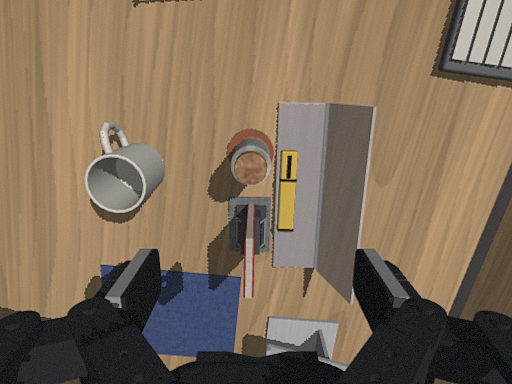

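The wrist view shows the jar cork at (251,167), the folder's top edge at (250,250), the grey pad at (250,225), the coaster at (250,145) and the highlighter at (288,190).

```bash
cat >> h.py <<'E'
def rect(P):
    r=cv2.minAreaRect((P[:,:2]*1000).astype(np.float32)); return "n%d mean %s rect %s %s %.1f z %s"%(len(P),(P[:,:2].mean(0)*1000).round(1),np.round(r[0],1),np.round(r[1],1),r[2],np.percentile(P[:,2],[2,50,98]).round(4))
def big(m,W):
    m=m.astype(np.uint8); n,l,st,_=cv2.connectedComponentsWithStats(m); return W[l==1+np.argmax(st[1:,4])] if n>1 else None
def hsv(a):
    H=cv2.cvtColor(a,cv2.COLOR_BGR2HSV).astype(int); return H[...,0],H[...,1],H[...,2]
def circ(P,r):
    from scipy.optimize import least_squares
    hull=cv2.convexHull((P[:,:2]*1000).astype(np.float32))[:,0]
    f=least_squares(lambda q:np.hypot(hull[:,0]-q[0],hull[:,1]-q[1])-q[2],[*hull.mean(0),r],loss='soft_l1'); return f.x.round(1)
E
python3 - <<'E'
from h import *
z=np.load("w1.npz");a,W=z["a"],z["W"];h,s,v=hsv(a);X,Y,Z=W[...,0],W[...,1],W[...,2]
near=lambda x,y,r:np.hypot(X-x,Y-y)<r
P=big((Z>.09)&near(.565,.037,.04),W);print("cork",rect(P),circ(P,20))
P=big((Z>.124)&near(.585,-.075,.06),W);print("fold",rect(P))
P=big((Z>.015)&(Z<.03)&near(.63,-.01,.09)&(X>.6),W);print("hl",rect(P))
P=big(((h<12)|(h>172))&(s>110)&(Z<.012)&near(.565,.037,.06),W);print("coaster",rect(P),circ(P,34))
P=big((s<70)&(v>60)&(Z<.007)&(Z>.000)&near(.585,-.075,.06)&(X<.615),W);print("pad",rect(P))
P=big((h>100)&(h<130)&(s>120)&(Z<.02),W);print("mat",rect(P))
P=big((Z<.012)&(Z>.002)&(s<60)&near(.63,0,.2)&(X>.59),W);print("ledge",rect(P))
print(Z[205,345],a[205,240],W[205,240],a[230,234],W[230,234])
E
```

```text
cork n5711 mean [563.   67.4] rect [563.2  69.1] [48.   9.6] 9.0 z [0.4127 0.42   0.4279] [561.5 114.7  50.6]
fold n631 mean [582.5 -69.8] rect [583. -73.] [12. 82.] 8.8 z [0.1276 0.1339 0.1354]
hl n1333 mean [624.8  -3.3] rect [625.5  -6. ] [ 24.4 124.6] 8.5 z [0.0176 0.0206 0.0226]
coaster n452 mean [557.3  57.6] rect [561.   52.9] [67.3 43. ] 6.2 z [0.0017 0.0037 0.0054] [562.3  40.9  33.4]
pad n630 mean [582.5 -49.5] rect [581.6 -72.2] [64.5 92.3] 9.3 z [0.0013 0.0036 0.0055]
mat n22 mean [ 579.8 -175.5] rect [ 581.  -176.6] [11.4 25.9] 33.2 z [0.0012 0.0031 0.0048]
ledge n5895 mean [644.2   8.1] rect [642.2  -4.9] [ 65.6 260.5] 9.3 z [0.0029 0.0048 0.0077]
0.06863983114578226 [56 54 56] [ 0.56133453 -0.04145098  0.00690695] [58 60 57] [ 0.55893992 -0.08478409  0.0052557 ]
```

```bash
python3 - <<'E'
from h import *
plan((.583,-.074,.20,1.733),(.583,-.074,.078,1.733))
E
```

```text
cur [0.5712 0.0566 0.3395] [-3.1414e+00 -5.0000e-04  1.7516e+00] t 2.05
x -13.06 y -1.19 z 13.95 yaw 0.019  rows>=3.8
x 0.00 y 0.00 z 12.20 yaw 0.000  rows>=2.4
```

Request:
{"fn": "play_rows", "kwargs": {
  "rows": [
    {"jaw": 1, "x": -3.3, "y": -0.3, "z": 3, "yaw": 0.019},
    {"jaw": 1, "x": -6.6, "y": -0.6, "z": 6, "yaw": 0.019},
    {"jaw": 1, "x": -9.9, "y": -0.9, "z": 9, "yaw": 0.019},
    {"jaw": 1, "x": -13.1, "y": -1.2, "z": 12, "yaw": 0.019},
    {"jaw": 1, "x": -13.1, "y": -1.2, "z": 13.9, "yaw": 0.019}
  ]
}}

```text
clock: 2.55
position: [0.5824, -0.0779, 0.1986]
tool_rot: [-3.14, 0.001, 1.729]
ft_force: [-0.9, 0.7, 0.0]
grip_width: 0.998
gripper_force: 0.0
```

Request:
{"fn": "play_rows", "kwargs": {
  "rows": [
    {"jaw": 1, "x": 0, "y": 0, "z": 0, "yaw": 0},
    {"jaw": 1, "x": 0, "y": 0, "z": 0, "yaw": 0}
  ]
}}

```text
clock: 2.75
position: [0.5833, -0.0746, 0.2013]
tool_rot: [3.141, -0.0, 1.732]
ft_force: [-0.3, -0.6, 0.5]
grip_width: 0.998
gripper_force: 0.0
```

```bash
python3 - <<'E'
from h import *
plan((.583,-.074,.078,1.733))
a,W=cloud("wrist"); cv2.imwrite("pics/w3.png",a)
X,Y,Z=W[...,0],W[...,1],W[...,2]
P=big((Z>.124)&(Z<.14)&(np.hypot(X-.585,Y+.075)<.06),W);print("fold",rect(P))
E
```

```text
cur [ 0.5833 -0.0746  0.2013] [ 3.1410e+00 -1.0000e-04  1.7316e+00] t 2.75
x 0.06 y -0.02 z 12.33 yaw -0.001  rows>=2.5
fold n1986 mean [582.8 -70.1] rect [583.4 -73.1] [11.5 81. ] 8.9 z [0.1319 0.1339 0.1353]
```

Request:
{"fn": "play_rows", "kwargs": {
  "rows": [
    {"jaw": 1, "x": 0.1, "y": 0, "z": 3.5, "yaw": 0.003},
    {"jaw": 1, "x": 0.1, "y": 0, "z": 7, "yaw": 0.003},
    {"jaw": 1, "x": 0.1, "y": 0, "z": 10, "yaw": 0.003},
    {"jaw": 1, "x": 0.1, "y": 0, "z": 12, "yaw": 0.003},
    {"jaw": 1, "x": 0.1, "y": 0, "z": 12.3, "yaw": 0.003}
  ]
}}

```text
clock: 3.3
position: [0.5826, -0.0734, 0.0765]
tool_rot: [-3.14, -0.001, 1.729]
ft_force: [-1.1, 0.2, 0.2]
grip_width: 1.002
gripper_force: 0.0
```

Request:
{"fn": "play_rows", "kwargs": {
  "rows": [
    {"jaw": 0.4, "x": 0, "y": 0, "z": 0, "yaw": 0},
    {"jaw": 0, "x": 0, "y": 0, "z": 0, "yaw": 0},
    {"jaw": -0.3, "x": 0, "y": 0, "z": 0, "yaw": 0},
    {"jaw": -0.6, "x": 0, "y": 0, "z": 0, "yaw": 0},
    {"jaw": -0.8, "x": 0, "y": 0, "z": 0, "yaw": 0}
  ]
}}

```text
clock: 3.8
position: [0.5837, -0.075, 0.0781]
tool_rot: [3.14, 0.001, 1.727]
ft_force: [1.1, -0.4, 1.5]
grip_width: 0.142
gripper_force: 2.3
```

Request:
{"fn": "play_rows", "kwargs": {
  "rows": [
    {"jaw": -1, "x": 0, "y": 0, "z": 0, "yaw": 0},
    {"jaw": -1, "x": 0, "y": 0, "z": 0, "yaw": 0},
    {"jaw": -1, "x": 0, "y": 0, "z": 0, "yaw": 0},
    {"jaw": -1, "x": 0, "y": 0, "z": 0, "yaw": 0},
    {"jaw": -1, "x": 0, "y": 0, "z": 0, "yaw": 0}
  ]
}}

```text
clock: 4.3
position: [0.5838, -0.075, 0.078]
tool_rot: [3.14, 0.001, 1.727]
ft_force: [0.3, 0.9, 5.6]
grip_width: 0.132
gripper_force: 60.4
```

```bash
python3 - <<'E'
from h import *
print(bot.sense()["ft_force"])
plan((.583,-.074,.16,1.733),(.535,-.27,.16,1.733),(.535,-.27,.079,1.733))
E
```

```text
[0.31316565 0.92600546 5.6199086 ]
cur [ 0.5838 -0.075   0.078 ] [3.1404e+00 6.0000e-04 1.7268e+00] t 4.3
x 0.11 y -0.07 z -8.20 yaw -0.006  rows>=1.6
x -18.57 y -7.90 z -0.00 yaw 0.000  rows>=4.0
x 0.00 y 0.00 z 8.10 yaw 0.000  rows>=1.6
```

Request:
{"fn": "play_rows", "kwargs": {
  "rows": [
    {"jaw": -1, "x": 0, "y": 0, "z": -1, "yaw": 0},
    {"jaw": -1, "x": 0, "y": 0, "z": -3, "yaw": 0},
    {"jaw": -1, "x": 0, "y": 0, "z": -5.5, "yaw": 0},
    {"jaw": -1, "x": 0, "y": 0, "z": -7.5, "yaw": 0},
    {"jaw": -1, "x": 0, "y": 0, "z": -8.2, "yaw": 0}
  ]
}}

```text
clock: 4.8
position: [0.584, -0.0751, 0.1613]
tool_rot: [3.139, 0.001, 1.727]
ft_force: [1.5, -0.6, -2.7]
grip_width: 0.136
gripper_force: 59.3
```

Request:
{"fn": "play_rows", "kwargs": {
  "rows": [
    {"jaw": -1, "x": -1, "y": -0.4, "z": 0, "yaw": 0},
    {"jaw": -1, "x": -3, "y": -1.2, "z": 0, "yaw": 0},
    {"jaw": -1, "x": -5.5, "y": -2.3, "z": 0, "yaw": 0},
    {"jaw": -1, "x": -8.5, "y": -3.6, "z": 0, "yaw": 0},
    {"jaw": -1, "x": -11.5, "y": -4.9, "z": 0, "yaw": 0}
  ]
}}

```text
clock: 5.3
position: [0.5511, -0.197, 0.1574]
tool_rot: [-3.139, -0.002, 1.727]
ft_force: [1.2, -0.4, -2.1]
grip_width: 0.132
gripper_force: 59.3
```

Request:
{"fn": "play_rows", "kwargs": {
  "rows": [
    {"jaw": -1, "x": -2.5, "y": -1.1, "z": 0, "yaw": 0},
    {"jaw": -1, "x": -4.7, "y": -2, "z": 0, "yaw": 0},
    {"jaw": -1, "x": -6.2, "y": -2.6, "z": 0, "yaw": 0},
    {"jaw": -1, "x": -7, "y": -3, "z": 0, "yaw": 0},
    {"jaw": -1, "x": -7, "y": -3, "z": 0, "yaw": 0}
  ]
}}

```text
clock: 5.8
position: [0.5333, -0.2706, 0.1585]
tool_rot: [-3.141, -0.001, 1.725]
ft_force: [-0.3, 1.2, -1.9]
grip_width: 0.134
gripper_force: 59.2
```

Request:
{"fn": "play_rows", "kwargs": {
  "rows": [
    {"jaw": -1, "x": 0, "y": 0, "z": 2, "yaw": 0},
    {"jaw": -1, "x": 0, "y": 0, "z": 4.5, "yaw": 0},
    {"jaw": -1, "x": 0, "y": 0, "z": 6.5, "yaw": 0},
    {"jaw": -1, "x": 0, "y": 0, "z": 7.4, "yaw": 0},
    {"jaw": -1, "x": 0, "y": 0, "z": 7.7, "yaw": 0}
  ]
}}

```text
clock: 6.3
position: [0.5337, -0.2684, 0.0812]
tool_rot: [-3.14, -0.002, 1.728]
ft_force: [-0.3, 0.0, -2.1]
grip_width: 0.133
gripper_force: 59.1
```

```bash
python3 - <<'E'
from h import *
print(bot.sense()["ft_force"])
plan((.535,-.27,.079,1.733))
a,W=cloud("wrist"); cv2.imwrite("pics/w4.png",a)
E
```

```text
[-0.3070158   0.01251253 -2.09916354]
cur [ 0.5337 -0.2684  0.0812] [-3.1401e+00 -1.9000e-03  1.7279e+00] t 6.3
x -0.17 y 0.11 z 0.22 yaw -0.005  rows>=0.1
```

View pics/w4.png

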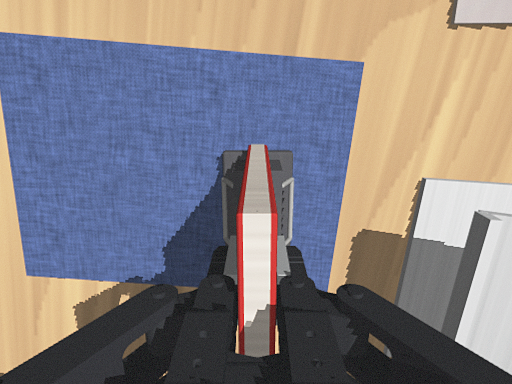

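The folder is over the mat. Its foot's right edge is at column 293, with the mat edge near column 340, so it is well inside. I'll lower it and release.

Request:
{"fn": "play_rows", "kwargs": {
  "rows": [
    {"jaw": -1, "x": 0, "y": 0, "z": 0.1, "yaw": 0},
    {"jaw": -1, "x": 0, "y": 0, "z": 0.2, "yaw": 0},
    {"jaw": -1, "x": 0, "y": 0, "z": 0.25, "yaw": 0},
    {"jaw": -1, "x": 0, "y": 0, "z": 0.25, "yaw": 0}
  ]
}}

```text
clock: 6.75
position: [0.5342, -0.27, 0.0803]
tool_rot: [3.141, 0.001, 1.727]
ft_force: [-0.0, 0.6, -2.8]
grip_width: 0.134
gripper_force: 59.2
```

Request:
{"fn": "play_rows", "kwargs": {
  "rows": [
    {"jaw": -0.6, "x": 0, "y": 0, "z": 0, "yaw": 0},
    {"jaw": -0.2, "x": 0, "y": 0, "z": 0, "yaw": 0},
    {"jaw": 0.3, "x": 0, "y": 0, "z": 0, "yaw": 0},
    {"jaw": 0.7, "x": 0, "y": 0, "z": 0, "yaw": 0},
    {"jaw": 1, "x": 0, "y": 0, "z": 0, "yaw": 0}
  ]
}}

```text
clock: 7.25
position: [0.5341, -0.2699, 0.0799]
tool_rot: [3.141, 0.0, 1.727]
ft_force: [0.5, -0.0, 0.2]
grip_width: 0.869
gripper_force: 0.0
```

Request:
{"fn": "play_rows", "kwargs": {
  "rows": [
    {"jaw": 1, "x": 0, "y": 0, "z": -2, "yaw": 0},
    {"jaw": 1, "x": 0, "y": 0, "z": -6, "yaw": 0},
    {"jaw": 1, "x": 0, "y": 0, "z": -10, "yaw": 0},
    {"jaw": 1, "x": 0, "y": 0, "z": -13, "yaw": 0},
    {"jaw": 1, "x": 0, "y": 0, "z": -14, "yaw": 0}
  ]
}}

```text
clock: 7.75
position: [0.5355, -0.2709, 0.2239]
tool_rot: [3.137, 0.005, 1.727]
ft_force: [0.1, 0.5, -0.6]
grip_width: 0.996
gripper_force: 0.0
```

```bash
python3 - <<'E'
from h import *
plan((.5645,.06,.22,1.733))
a,W=cloud("wrist"); X,Y,Z=W[...,0],W[...,1],W[...,2]
P=big((Z>.124)&(Z<.14)&(np.hypot(X-.535,Y+.27)<.06),W);print("fold",rect(P))
a,W=cloud("top");X,Y,Z=W[...,0],W[...,1],W[...,2];h,s,v=hsv(a)
P=big((h>5)&(h<22)&(s<170)&(Z>.08)&(Z<.11)&(np.hypot(X-.565,Y-.037)<.04),W);print("cork",rect(P),circ(P,20))
E
```

```text
cur [ 0.5355 -0.2709  0.2239] [3.1369 0.0049 1.7269] t 7.75
x 32.24 y 8.01 z 0.39 yaw -0.006  rows>=6.6
fold n1685 mean [ 532.  -266.2] rect [ 532.1 -268.4] [11.7 80.9] 9.1 z [0.1321 0.1339 0.1353]
cork n391 mean [566.   38.8] rect [568.1  39.1] [48.3 49. ] 9.0 z [0.0805 0.0972 0.101 ] [567.4  39.1  24.7]
```

Request:
{"fn": "play_rows", "kwargs": {
  "rows": [
    {"jaw": 1, "x": 4.2, "y": 1, "z": 0, "yaw": 0},
    {"jaw": 1, "x": 8.4, "y": 2, "z": 0, "yaw": 0},
    {"jaw": 1, "x": 12.6, "y": 3, "z": 0, "yaw": 0},
    {"jaw": 1, "x": 16.8, "y": 4, "z": 0, "yaw": 0},
    {"jaw": 1, "x": 21, "y": 5, "z": 0, "yaw": 0}
  ]
}}

```text
clock: 8.35
position: [0.5495, -0.0527, 0.2172]
tool_rot: [-3.138, -0.002, 1.726]
ft_force: [0.5, 0.2, -0.1]
grip_width: 0.997
gripper_force: 0.0
```

Request:
{"fn": "play_rows", "kwargs": {
  "rows": [
    {"jaw": 1, "x": 4, "y": 1, "z": 0, "yaw": 0},
    {"jaw": 1, "x": 8, "y": 2, "z": 0, "yaw": 0},
    {"jaw": 1, "x": 10.2, "y": 2.8, "z": 0, "yaw": 0},
    {"jaw": 1, "x": 10.2, "y": 2.8, "z": 0, "yaw": 0},
    {"jaw": 1, "x": 10.2, "y": 2.8, "z": 0, "yaw": 0}
  ]
}}

```text
clock: 8.85
position: [0.5616, 0.0508, 0.2178]
tool_rot: [-3.138, -0.0, 1.728]
ft_force: [-0.2, 0.3, -0.9]
grip_width: 1.0
gripper_force: 0.0
```

```bash
python3 - <<'E'
from h import *
plan((.5635,.039,.038,1.733))
a,W=cloud("wrist"); X,Y,Z=W[...,0],W[...,1],W[...,2]; h,s,v=hsv(a); np.savez("w5.npz",a=a,W=W); cv2.imwrite("pics/w5.png",a)
P=big((Z>.093)&(Z<.103)&(np.hypot(X-.565,Y-.037)<.05),W);print("cork",rect(P),circ(P,20))
P=big(((h<12)|(h>172))&(s>110)&(Z<.012)&(np.hypot(X-.563,Y-.04)<.05),W);print("coaster",rect(P),circ(P,34))
E
```

```text
cur [0.5616 0.0508 0.2178] [-3.1381e+00 -4.0000e-04  1.7284e+00] t 8.85
x -1.20 y 0.00 z 17.98 yaw -0.005  rows>=3.6
cork n1677 mean [564.4  40. ] rect [564.3  39.1] [38.8 38.7] 9.8 z [0.0958 0.0986 0.0999] [564.5  39.1  19.6]
coaster n817 mean [556.   56.9] rect [559.6  51.1] [67.4 46.3] 15.7 z [0.0021 0.0037 0.0051] [562.3  40.9  33.6]
```

View pics/w5.png

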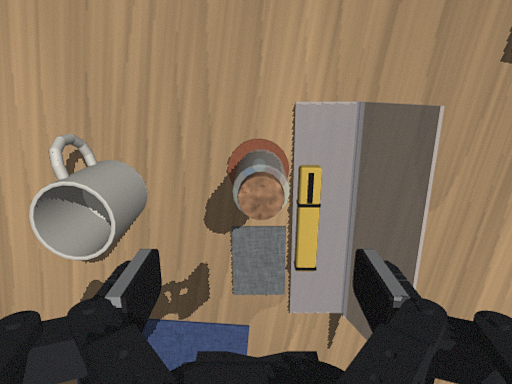

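The image shows the jar cork at (260,197), the bare grey pad at (258,260) and the highlighter at (309,215). The mug and the holder are both clear of the fingers.

Request:
{"fn": "play_rows", "kwargs": {
  "rows": [
    {"jaw": 1, "x": -1.2, "y": 0.1, "z": 4.5, "yaw": 0},
    {"jaw": 1, "x": -1.2, "y": 0.1, "z": 9, "yaw": 0},
    {"jaw": 1, "x": -1.2, "y": 0.1, "z": 13, "yaw": 0},
    {"jaw": 1, "x": -1.2, "y": 0.1, "z": 16.5, "yaw": 0},
    {"jaw": 1, "x": -1.2, "y": 0.1, "z": 17.9, "yaw": 0}
  ]
}}

```text
clock: 9.4
position: [0.5622, 0.0373, 0.0364]
tool_rot: [-3.134, -0.002, 1.724]
ft_force: [-0.3, -0.2, 0.5]
grip_width: 1.003
gripper_force: 0.0
```

Request:
{"fn": "play_rows", "kwargs": {
  "rows": [
    {"jaw": 0.6, "x": 0, "y": 0, "z": 0, "yaw": 0},
    {"jaw": 0.4, "x": 0, "y": 0, "z": 0, "yaw": 0},
    {"jaw": 0.2, "x": 0, "y": 0, "z": 0, "yaw": 0},
    {"jaw": 0.1, "x": 0, "y": 0, "z": 0, "yaw": 0},
    {"jaw": -0.2, "x": 0, "y": 0, "z": 0, "yaw": 0}
  ]
}}

```text
clock: 9.9
position: [0.5665, 0.0383, 0.0422]
tool_rot: [3.139, 0.001, 1.727]
ft_force: [0.6, -2.2, 3.4]
grip_width: 0.594
gripper_force: 62.4
```

Request:
{"fn": "play_rows", "kwargs": {
  "rows": [
    {"jaw": -1, "x": 0, "y": 0, "z": 0, "yaw": 0},
    {"jaw": -1, "x": 0, "y": 0, "z": 0, "yaw": 0},
    {"jaw": -1, "x": 0, "y": 0, "z": 0, "yaw": 0},
    {"jaw": -1, "x": 0, "y": 0, "z": 0, "yaw": 0}
  ]
}}

```text
clock: 10.3
position: [0.5665, 0.0383, 0.0421]
tool_rot: [3.139, 0.001, 1.727]
ft_force: [-0.6, -2.5, 7.1]
grip_width: 0.592
gripper_force: 62.7
```

```bash
python3 - <<'E'
from h import *
s=bot.sense(); print(s["ft_force"],s["moment"])
p=s["position"]
plan((*p[:2],p[2]+.1,s["tool_rot"][2]),(.42,-.265,p[2]+.1,s["tool_rot"][2]))
E
```

```text
[-0.64207591 -2.50665172  7.06060792] [-0.51413769  0.15859201  0.01003046]
cur [0.5665 0.0383 0.0421] [3.1391e+00 1.4000e-03 1.7271e+00] t 10.3
x 0.00 y 0.00 z -10.00 yaw 0.000  rows>=2.0
x -27.68 y -19.20 z -0.00 yaw 0.000  rows>=6.7
```

Request:
{"fn": "play_rows", "kwargs": {
  "rows": [
    {"jaw": -1, "x": 0, "y": 0, "z": -1, "yaw": 0},
    {"jaw": -1, "x": 0, "y": 0, "z": -3, "yaw": 0},
    {"jaw": -1, "x": 0, "y": 0, "z": -6, "yaw": 0},
    {"jaw": -1, "x": 0, "y": 0, "z": -9, "yaw": 0},
    {"jaw": -1, "x": 0, "y": 0, "z": -10, "yaw": 0}
  ]
}}

```text
clock: 10.8
position: [0.5668, 0.039, 0.1441]
tool_rot: [3.137, 0.001, 1.727]
ft_force: [1.0, 0.2, -2.7]
grip_width: 0.595
gripper_force: 62.8
```

Request:
{"fn": "play_rows", "kwargs": {
  "rows": [
    {"jaw": -1, "x": -1.5, "y": -1, "z": 0, "yaw": 0},
    {"jaw": -1, "x": -4, "y": -2.8, "z": 0, "yaw": 0},
    {"jaw": -1, "x": -7.5, "y": -5.2, "z": 0, "yaw": 0},
    {"jaw": -1, "x": -11, "y": -7.6, "z": 0, "yaw": 0},
    {"jaw": -1, "x": -14.5, "y": -10.1, "z": 0, "yaw": 0}
  ]
}}

```text
clock: 11.3
position: [0.4867, -0.1206, 0.1399]
tool_rot: [-3.14, -0.001, 1.728]
ft_force: [1.6, -0.2, -2.3]
grip_width: 0.596
gripper_force: 62.9
```

Request:
{"fn": "play_rows", "kwargs": {
  "rows": [
    {"jaw": -1, "x": -3.5, "y": -2.4, "z": 0, "yaw": 0},
    {"jaw": -1, "x": -7, "y": -4.9, "z": 0, "yaw": 0},
    {"jaw": -1, "x": -10, "y": -6.9, "z": 0, "yaw": 0},
    {"jaw": -1, "x": -12, "y": -8.3, "z": 0, "yaw": 0},
    {"jaw": -1, "x": -13.2, "y": -9.1, "z": 0, "yaw": 0}
  ]
}}

```text
clock: 11.8
position: [0.4174, -0.2658, 0.14]
tool_rot: [-3.141, -0.001, 1.725]
ft_force: [0.6, -0.5, -2.2]
grip_width: 0.591
gripper_force: 62.9
```

Request:
{"fn": "play_rows", "kwargs": {
  "rows": [
    {"jaw": -1, "x": 0, "y": 0, "z": 0, "yaw": 0},
    {"jaw": -1, "x": 0, "y": 0, "z": 3, "yaw": 0},
    {"jaw": -1, "x": 0, "y": 0, "z": 6.5, "yaw": 0},
    {"jaw": -1, "x": 0, "y": 0, "z": 9, "yaw": 0},
    {"jaw": -1, "x": 0, "y": 0, "z": 9.6, "yaw": 0}
  ]
}}

```text
clock: 12.3
position: [0.4173, -0.2614, 0.0421]
tool_rot: [-3.138, -0.006, 1.728]
ft_force: [-9.8, 13.7, 40.4]
grip_width: 0.597
gripper_force: 66.8
```

```bash
python3 - <<'E'
from h import *
s=bot.sense(); print(s["ft_force"]); plan((.42,-.265,.042,1.727))
a,W=cloud("scene"); cv2.imwrite("pics/s2.png",cv2.resize(a[30:230,50:400],None,fx=2,fy=2))
E
```

```text
[-9.80185236 13.71730623 40.41223251]
cur [ 0.4173 -0.2614  0.0421] [-3.1378 -0.0061  1.7279] t 12.3
x -0.40 y 0.21 z 0.01 yaw 0.001  rows>=0.1
```

View pics/s2.png

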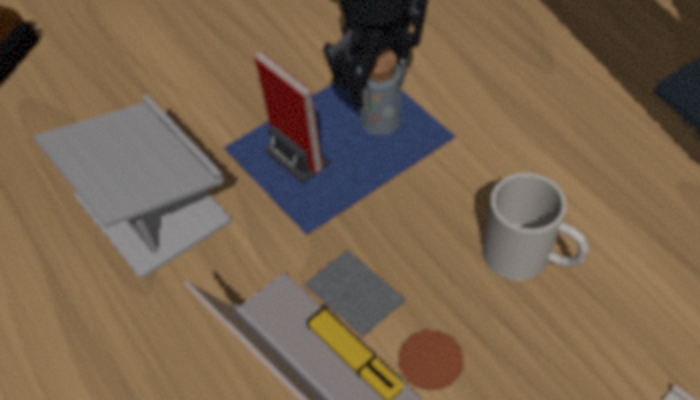

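The jar stands on the mat at (380,110) in the crop and the folder at (290,130). The jar is pressing down at about 40 N, so I'll ease off before opening.

Request:
{"fn": "play_rows", "kwargs": {
  "rows": [
    {"jaw": -1, "x": 0, "y": 0, "z": -0.2, "yaw": 0},
    {"jaw": -1, "x": 0, "y": 0, "z": -0.3, "yaw": 0},
    {"jaw": -1, "x": 0, "y": 0, "z": -0.3, "yaw": 0}
  ]
}}

```text
clock: 12.65
position: [0.4197, -0.2651, 0.049]
tool_rot: [3.14, 0.002, 1.727]
ft_force: [0.2, -0.1, -1.8]
grip_width: 0.589
gripper_force: 63.2
```

```bash
python3 - <<'E'
from h import *
s=bot.sense(); print(s["ft_force"],s["gripper_force"]); plan((.42,-.265,.042,1.727))
E
```

```text
[ 0.20306792 -0.07252945 -1.7982989 ] 63.21863651275635
cur [ 0.4197 -0.2651  0.049 ] [3.1400e+00 2.0000e-03 1.7272e+00] t 12.65
x 0.01 y 0.03 z 0.70 yaw 0.000  rows>=0.1
```

Request:
{"fn": "play_rows", "kwargs": {
  "rows": [
    {"jaw": -1, "x": 0, "y": 0, "z": 0.2, "yaw": 0},
    {"jaw": -1, "x": 0, "y": 0, "z": 0.4, "yaw": 0},
    {"jaw": -1, "x": 0, "y": 0, "z": 0.6, "yaw": 0},
    {"jaw": -1, "x": 0, "y": 0, "z": 0.6, "yaw": 0},
    {"jaw": -1, "x": 0, "y": 0, "z": 0.6, "yaw": 0}
  ]
}}

```text
clock: 13.15
position: [0.4188, -0.2647, 0.0421]
tool_rot: [3.141, 0.0, 1.727]
ft_force: [-1.5, 1.3, 4.2]
grip_width: 0.594
gripper_force: 63.2
```

Light contact now, so I'll release and back away.

Request:
{"fn": "play_rows", "kwargs": {
  "rows": [
    {"jaw": 0.3, "x": 0, "y": 0, "z": 0, "yaw": 0},
    {"jaw": 0.5, "x": 0, "y": 0, "z": 0, "yaw": 0},
    {"jaw": 0.7, "x": 0, "y": 0, "z": 0, "yaw": 0},
    {"jaw": 0.9, "x": 0, "y": 0, "z": 0, "yaw": 0},
    {"jaw": 0.9, "x": 0, "y": 0, "z": 0, "yaw": 0}
  ]
}}

```text
clock: 13.65
position: [0.4188, -0.2647, 0.0418]
tool_rot: [3.142, -0.0, 1.727]
ft_force: [0.4, -0.2, -0.3]
grip_width: 0.951
gripper_force: 0.0
```

Request:
{"fn": "play_rows", "kwargs": {
  "rows": [
    {"jaw": 0.9, "x": 0, "y": 0, "z": -3, "yaw": 0},
    {"jaw": 0.9, "x": 0, "y": 0, "z": -7, "yaw": 0},
    {"jaw": 0.9, "x": 0, "y": 0, "z": -11, "yaw": 0},
    {"jaw": 0.9, "x": 0, "y": 0, "z": -15, "yaw": 0},
    {"jaw": 0.9, "x": 0, "y": 0, "z": -18, "yaw": 0}
  ]
}}

```text
clock: 14.15
position: [0.4192, -0.265, 0.2245]
tool_rot: [3.14, 0.002, 1.727]
ft_force: [0.1, -1.5, -0.1]
grip_width: 0.949
gripper_force: 0.0
```

Request:
{"fn": "play_rows", "kwargs": {
  "rows": [
    {"jaw": 0.9, "x": 0, "y": 0, "z": 0, "yaw": 0},
    {"jaw": 0.9, "x": 0, "y": 0, "z": 0, "yaw": 0}
  ]
}}

```text
clock: 14.35
position: [0.4189, -0.2648, 0.2222]
tool_rot: [3.141, 0.001, 1.727]
ft_force: [-0.2, 0.2, 0.4]
grip_width: 0.954
gripper_force: 0.0
```

```bash
python3 - <<'E'
from h import *
plan((.6255,.05,.22,1.719))
a,W=cloud("wrist"); X,Y,Z=W[...,0],W[...,1],W[...,2]
P=big((Z>.093)&(Z<.103)&(np.hypot(X-.42,Y+.265)<.05),W);print("cork",rect(P),circ(P,20))
a,W=cloud("top"); X,Y,Z=W[...,0],W[...,1],W[...,2]; h,s,v=hsv(a)
P=big(((h<12)|(h>172))&(s>110)&(Z<.012)&(np.hypot(X-.563,Y-.04)<.05),W);print("coaster top",rect(P),circ(P,34))
P=big((Z>.115)&(Z<.14)&(np.hypot(X-.535,Y+.27)<.07),W);print("fold",rect(P))
E
```

```text
cur [ 0.4189 -0.2648  0.2222] [3.1407e+00 1.3000e-03 1.7268e+00] t 14.35
x 27.89 y 25.30 z 0.22 yaw 0.008  rows>=7.5
cork n1689 mean [ 416.8 -262.8] rect [ 416.7 -263.4] [38.7 38.6] 9.8 z [0.0962 0.0986 0.1   ] [ 416.8 -263.5   19.5]
coaster top n640 mean [565.1  40.8] rect [565.3  41. ] [62.9 64.4] 1.9 z [-0.0004  0.003   0.0065] [565.3  40.8  32.3]
fold n281 mean [ 533.9 -266.2] rect [ 534.8 -267.7] [12.3 81. ] 8.9 z [0.1181 0.1329 0.1364]
```

Request:
{"fn": "play_rows", "kwargs": {
  "rows": [
    {"jaw": 0.3, "x": 3.5, "y": 3.2, "z": 0, "yaw": 0},
    {"jaw": 0.3, "x": 7, "y": 6.4, "z": 0, "yaw": 0},
    {"jaw": 0.3, "x": 10.5, "y": 9.6, "z": 0, "yaw": 0},
    {"jaw": 0.3, "x": 14, "y": 12.8, "z": 0, "yaw": 0},
    {"jaw": 0.3, "x": 17.5, "y": 16, "z": 0, "yaw": 0}
  ]
}}

```text
clock: 14.95
position: [0.5496, -0.065, 0.2199]
tool_rot: [-3.139, -0.001, 1.727]
ft_force: [0.6, -0.3, 0.1]
grip_width: 0.651
gripper_force: 0.0
```

Request:
{"fn": "play_rows", "kwargs": {
  "rows": [
    {"jaw": 0.3, "x": 3.5, "y": 3.2, "z": 0, "yaw": 0},
    {"jaw": 0.3, "x": 7, "y": 6.4, "z": 0, "yaw": 0},
    {"jaw": 0.3, "x": 10.4, "y": 9.4, "z": 0, "yaw": 0},
    {"jaw": 0.3, "x": 10.4, "y": 9.4, "z": 0, "yaw": 0},
    {"jaw": 0.3, "x": 10.4, "y": 9.4, "z": 0, "yaw": 0}
  ]
}}

```text
clock: 15.45
position: [0.6256, 0.0514, 0.2193]
tool_rot: [-3.137, -0.001, 1.729]
ft_force: [-0.8, 0.4, 0.1]
grip_width: 0.649
gripper_force: 0.0
```

Request:
{"fn": "play_rows", "kwargs": {
  "rows": [
    {"jaw": 0.3, "x": 0, "y": 0, "z": 0, "yaw": 0},
    {"jaw": 0.3, "x": 0, "y": 0, "z": 0, "yaw": 0}
  ]
}}

```text
clock: 15.65
position: [0.6256, 0.049, 0.2214]
tool_rot: [-3.14, 0.0, 1.725]
ft_force: [-0.2, 0.0, -0.4]
grip_width: 0.651
gripper_force: 0.0
```

```bash
python3 - <<'E'
from h import *
a,W=cloud("wrist"); X,Y,Z=W[...,0],W[...,1],W[...,2];h,s,v=hsv(a);np.savez("w6.npz",a=a,W=W)
near=lambda x,y,r:np.hypot(X-x,Y-y)<r
P=big((Z>.015)&(Z<.03)&near(.63,-.01,.09)&(X>.6),W);print("hl",rect(P))
P=big(((h<12)|(h>172))&(s>110)&(Z<.012)&near(.565,.04,.06),W);print("coaster",rect(P),circ(P,34))
P=big((s<70)&(v>50)&(Z<.007)&(Z>.000)&near(.585,-.075,.06)&(X<.615),W);print("pad",rect(P))
plan((.6275,-.006,.06,1.719))
E
```

```text
hl n2255 mean [625.2  -2.5] rect [625.4  -5.9] [ 23.3 124.5] 9.0 z [0.0182 0.0206 0.0223]
coaster n2882 mean [562.3  41.7] rect [562.4  40.8] [67.1 67.4] 35.6 z [0.002  0.0037 0.0052] [562.3  40.8  33.7]
pad n2857 mean [585.1 -65. ] rect [580.3 -72.6] [65.3 92.5] 9.2 z [0.0021 0.0037 0.0052]
cur [0.6258 0.049  0.2217] [-3.1410e+00  1.0000e-04  1.7249e+00] t 15.7
x -5.46 y -0.68 z 16.17 yaw 0.006  rows>=3.4
```

Request:
{"fn": "play_rows", "kwargs": {
  "rows": [
    {"jaw": 0, "x": -2.5, "y": -0.5, "z": 3.5, "yaw": 0},
    {"jaw": 0, "x": -5.5, "y": -0.7, "z": 7, "yaw": 0},
    {"jaw": 0, "x": -5.5, "y": -0.7, "z": 11, "yaw": 0},
    {"jaw": 0, "x": -5.5, "y": -0.7, "z": 14.5, "yaw": 0},
    {"jaw": 0, "x": -5.5, "y": -0.7, "z": 17, "yaw": 0}
  ]
}}

```text
clock: 16.2
position: [0.6264, -0.0065, 0.0496]
tool_rot: [-3.139, -0.001, 1.724]
ft_force: [0.2, 0.7, -0.4]
grip_width: 0.503
gripper_force: 0.0
```

Request:
{"fn": "play_rows", "kwargs": {
  "rows": [
    {"jaw": 0, "x": 0, "y": 0, "z": 0, "yaw": 0},
    {"jaw": 0, "x": 0, "y": 0, "z": 0, "yaw": 0},
    {"jaw": 0, "x": 0, "y": 0, "z": 0, "yaw": 0}
  ]
}}

```text
clock: 16.5
position: [0.6294, -0.0057, 0.054]
tool_rot: [3.138, 0.001, 1.726]
ft_force: [0.3, -0.4, 0.3]
grip_width: 0.501
gripper_force: 0.0
```

```bash
python3 - <<'E'
from h import *
plan((.6275,-.006,.010,1.728))
E
```

```text
cur [ 0.6294 -0.0057  0.054 ] [3.1382e+00 1.2000e-03 1.7262e+00] t 16.5
x -0.00 y -0.19 z 4.40 yaw -0.002  rows>=0.9
```

Request:
{"fn": "play_rows", "kwargs": {
  "rows": [
    {"jaw": 0, "x": 0, "y": -0.15, "z": 1.2, "yaw": 0},
    {"jaw": 0, "x": 0, "y": -0.15, "z": 2.4, "yaw": 0},
    {"jaw": 0, "x": 0, "y": -0.15, "z": 3.4, "yaw": 0},
    {"jaw": 0, "x": 0, "y": -0.15, "z": 4, "yaw": 0},
    {"jaw": 0, "x": 0, "y": -0.15, "z": 4.2, "yaw": 0}
  ]
}}

```text
clock: 17.0
position: [0.6257, -0.005, 0.0084]
tool_rot: [-3.14, -0.001, 1.727]
ft_force: [-0.5, -0.0, -0.4]
grip_width: 0.504
gripper_force: 0.0
```

Request:
{"fn": "play_rows", "kwargs": {
  "rows": [
    {"jaw": 0, "x": 0, "y": 0, "z": 0, "yaw": 0},
    {"jaw": 0, "x": 0, "y": 0, "z": 0, "yaw": 0}
  ]
}}

```text
clock: 17.2
position: [0.6268, -0.0053, 0.01]
tool_rot: [3.141, 0.0, 1.727]
ft_force: [-0.4, 0.1, 0.6]
grip_width: 0.503
gripper_force: 0.0
```

Request:
{"fn": "play_rows", "kwargs": {
  "rows": [
    {"jaw": -0.1, "x": 0, "y": 0, "z": 0.1, "yaw": 0},
    {"jaw": -0.2, "x": 0, "y": 0, "z": 0.15, "yaw": 0},
    {"jaw": -0.3, "x": 0, "y": 0, "z": 0.15, "yaw": 0},
    {"jaw": -0.4, "x": 0, "y": 0, "z": 0.15, "yaw": 0},
    {"jaw": -0.6, "x": 0, "y": 0, "z": 0.15, "yaw": 0}
  ]
}}

```text
clock: 17.7
position: [0.6268, -0.0053, 0.0088]
tool_rot: [3.141, 0.0, 1.727]
ft_force: [0.1, -0.6, 0.3]
grip_width: 0.26
gripper_force: 60.9
```

Request:
{"fn": "play_rows", "kwargs": {
  "rows": [
    {"jaw": -1, "x": 0, "y": 0, "z": 0, "yaw": 0},
    {"jaw": -1, "x": 0, "y": 0, "z": 0, "yaw": 0},
    {"jaw": -1, "x": 0, "y": 0, "z": 0, "yaw": 0},
    {"jaw": -1, "x": 0, "y": 0, "z": 0, "yaw": 0}
  ]
}}

```text
clock: 18.1
position: [0.6268, -0.0053, 0.0088]
tool_rot: [3.141, 0.0, 1.727]
ft_force: [-0.9, 0.1, 5.5]
grip_width: 0.259
gripper_force: 61.6
```

Request:
{"fn": "play_rows", "kwargs": {
  "rows": [
    {"jaw": -1, "x": 0, "y": 0, "z": -0.5, "yaw": 0},
    {"jaw": -1, "x": 0, "y": 0, "z": -2.5, "yaw": 0},
    {"jaw": -1, "x": 0, "y": 0, "z": -6, "yaw": 0},
    {"jaw": -1, "x": 0, "y": 0, "z": -10, "yaw": 0},
    {"jaw": -1, "x": 0, "y": 0, "z": -13, "yaw": 0}
  ]
}}

```text
clock: 18.6
position: [0.6268, -0.0053, 0.1404]
tool_rot: [3.141, 0.0, 1.727]
ft_force: [0.9, 0.5, -0.3]
grip_width: 0.261
gripper_force: 60.9
```

```bash
python3 - <<'E'
from h import *
plan((.4525,.258,.14,1.727),(.4525,.258,.14,.231))
a,W=cloud("wrist"); cv2.imwrite("pics/w7.png",a)
a,W=cloud("top"); X,Y,Z=W[...,0],W[...,1],W[...,2]; h,s,v=hsv(a)
P=big((Z<.02)&(s<70)&(v>100)&(np.hypot(X-.453,Y-.258)<.11),W);print("tray",rect(P))
E
```

```text
cur [ 0.6268 -0.0053  0.1404] [3.1406e+00 4.0000e-04 1.7268e+00] t 18.6
x 28.72 y -13.13 z 0.04 yaw -0.000  rows>=6.3
x 0.00 y 0.00 z -0.00 yaw 1.496  rows>=10.0
tray n1427 mean [481.1 268.2] rect [468.2 260.7] [145.5  68.2] 13.8 z [0.0003 0.0042 0.0102]
```

View pics/w7.png

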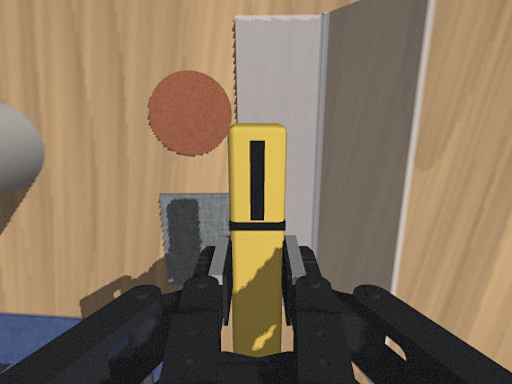

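The highlighter is held squarely: its body runs down columns 230–285 with a finger on each side. On to the tray.

Request:
{"fn": "play_rows", "kwargs": {
  "rows": [
    {"jaw": -1, "x": 2, "y": -0.9, "z": 0, "yaw": 0},
    {"jaw": -1, "x": 5, "y": -2.3, "z": 0, "yaw": 0},
    {"jaw": -1, "x": 9, "y": -4.1, "z": 0, "yaw": 0},
    {"jaw": -1, "x": 13, "y": -5.9, "z": 0, "yaw": 0},
    {"jaw": -1, "x": 17, "y": -7.8, "z": 0, "yaw": 0}
  ]
}}

```text
clock: 19.2
position: [0.5213, 0.1515, 0.1371]
tool_rot: [-3.14, -0.0, 1.726]
ft_force: [0.4, 0.9, -0.2]
grip_width: 0.26
gripper_force: 60.9
```

Request:
{"fn": "play_rows", "kwargs": {
  "rows": [
    {"jaw": -1, "x": 4, "y": -1.8, "z": 0, "yaw": 0.12},
    {"jaw": -1, "x": 7.5, "y": -3.4, "z": 0, "yaw": 0.26},
    {"jaw": -1, "x": 10.5, "y": -4.8, "z": 0, "yaw": 0.4},
    {"jaw": -1, "x": 11.7, "y": -5.3, "z": 0, "yaw": 0.54},
    {"jaw": -1, "x": 11.7, "y": -5.3, "z": 0, "yaw": 0.68}
  ]
}}

```text
clock: 19.7
position: [0.4501, 0.2595, 0.1372]
tool_rot: [-3.14, 0.002, 1.044]
ft_force: [-0.0, -1.0, -0.5]
grip_width: 0.259
gripper_force: 60.9
```

Request:
{"fn": "play_rows", "kwargs": {
  "rows": [
    {"jaw": -1, "x": 0, "y": 0, "z": 0, "yaw": 0.14},
    {"jaw": -1, "x": 0, "y": 0, "z": 0, "yaw": 0.28},
    {"jaw": -1, "x": 0, "y": 0, "z": 0, "yaw": 0.42},
    {"jaw": -1, "x": 0, "y": 0, "z": 0, "yaw": 0.56},
    {"jaw": -1, "x": 0, "y": 0, "z": 0, "yaw": 0.7}
  ]
}}

```text
clock: 20.2
position: [0.4517, 0.2576, 0.1371]
tool_rot: [-3.142, 0.002, 0.341]
ft_force: [-0.7, 0.0, -1.3]
grip_width: 0.262
gripper_force: 60.9
```

Request:
{"fn": "play_rows", "kwargs": {
  "rows": [
    {"jaw": -1, "x": 0, "y": 0, "z": 0, "yaw": 0.08},
    {"jaw": -1, "x": 0, "y": 0, "z": 0, "yaw": 0.115},
    {"jaw": -1, "x": 0, "y": 0, "z": 0, "yaw": 0.115},
    {"jaw": -1, "x": 0, "y": 0, "z": 0, "yaw": 0.115}
  ]
}}

```text
clock: 20.6
position: [0.452, 0.2577, 0.1376]
tool_rot: [3.141, 0.002, 0.233]
ft_force: [-0.1, 0.3, -0.4]
grip_width: 0.263
gripper_force: 60.9
```

```bash
python3 - <<'E'
from h import *
plan((.4525,.258,.025,.232))
a,W=cloud("wrist"); X,Y,Z=W[...,0],W[...,1],W[...,2]; h,s,v=hsv(a); np.savez("w8.npz",a=a,W=W); cv2.imwrite("pics/w8.png",a)
P=big((Z<.02)&(s<70)&(v>100)&(np.hypot(X-.453,Y-.258)<.11),W);print("tray",rect(P))
P=big((Z>.1)&(Z<.18)&(h>20)&(h<35)&(s>120),W);print("hl",rect(P))
E
```

```text
cur [0.452  0.2577 0.1376] [3.1415e+00 1.5000e-03 2.3290e-01] t 20.6
x 0.06 y -0.02 z 11.26 yaw 0.001  rows>=2.3
tray n5694 mean [492.7 268. ] rect [465.4 262. ] [140.9  66.8] 13.3 z [0.0009 0.0047 0.0112]
hl n6138 mean [436.5 254.8] rect [434.1 254. ] [69.2 24. ] 13.4 z [0.1479 0.1494 0.1505]
```

View pics/w8.png

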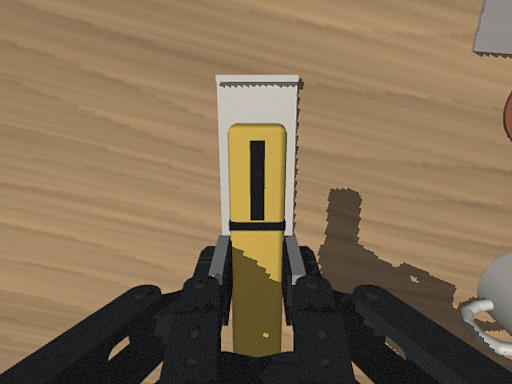

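The view shows the highlighter aligned with the tray, whose far rim is at row 78 and sides at columns 218 and 298. I'll compute the exact offset from the far ends.

```bash
python3 - <<'E'
from h import *
z=np.load("w8.npz");a,W=z["a"],z["W"];X,Y,Z=W[...,0],W[...,1],W[...,2]; h,s,v=hsv(a)
t=np.radians(13.35);u=np.array([np.cos(t),np.sin(t)]);w=np.array([-u[1],u[0]])
T=big((Z<.02)&(s<70)&(v>100)&(np.hypot(X-.453,Y-.258)<.11),W)[:,:2]; H=big((Z>.1)&(Z<.18)&(((h>20)&(h<35)&(s>120))|(v<50))&(np.abs((X-.452)*w[0]+(Y-.2577)*w[1])<.016)&((X-.452)*u[0]+(Y-.2577)*u[1]>.01),W)[:,:2]
p=np.array([.452,.2577])
for n,P in(("tray",T),("hl",H)):
    U=((P-p)@u)*1000;V=((P-p)@w)*1000; print(n,"u",np.percentile(U,[0.3,99.7]).round(1),"w",np.percentile(V[U>20],[.5,99.5]).round(1))
E
```

```text
tray u [-53.9  84.4] w [-31.9  32.9]
hl u [10.2 59.7] w [-11.   12.2]
```

Request:
{"fn": "play_rows", "kwargs": {
  "rows": [
    {"jaw": -1, "x": 0.45, "y": 0, "z": 3, "yaw": 0},
    {"jaw": -1, "x": 0.45, "y": 0, "z": 6.5, "yaw": 0},
    {"jaw": -1, "x": 0.45, "y": 0, "z": 9.5, "yaw": 0},
    {"jaw": -1, "x": 0.45, "y": 0, "z": 11, "yaw": 0},
    {"jaw": -1, "x": 0.45, "y": 0, "z": 11.5, "yaw": 0}
  ]
}}

```text
clock: 21.15
position: [0.4553, 0.2584, 0.0212]
tool_rot: [3.141, 0.004, 0.232]
ft_force: [0.4, 0.4, 0.4]
grip_width: 0.258
gripper_force: 60.9
```

Request:
{"fn": "play_rows", "kwargs": {
  "rows": [
    {"jaw": -1, "x": 0, "y": 0, "z": 0.4, "yaw": 0},
    {"jaw": -1, "x": 0, "y": 0, "z": 0.8, "yaw": 0},
    {"jaw": -1, "x": 0, "y": 0, "z": 1.1, "yaw": 0},
    {"jaw": -1, "x": 0, "y": 0, "z": 1.2, "yaw": 0},
    {"jaw": -1, "x": 0, "y": 0, "z": 1.2, "yaw": 0}
  ]
}}

```text
clock: 21.65
position: [0.4571, 0.259, 0.0116]
tool_rot: [-3.142, -0.001, 0.232]
ft_force: [0.9, -0.2, -0.9]
grip_width: 0.26
gripper_force: 60.9
```

Request:
{"fn": "play_rows", "kwargs": {
  "rows": [
    {"jaw": -1, "x": 0, "y": 0, "z": 0.1, "yaw": 0},
    {"jaw": -1, "x": 0, "y": 0, "z": 0.2, "yaw": 0},
    {"jaw": -1, "x": 0, "y": 0, "z": 0.25, "yaw": 0},
    {"jaw": -1, "x": 0, "y": 0, "z": 0.25, "yaw": 0}
  ]
}}

```text
clock: 22.05
position: [0.4569, 0.2589, 0.0088]
tool_rot: [3.142, 0.0, 0.232]
ft_force: [-0.5, -0.4, 0.2]
grip_width: 0.257
gripper_force: 61.0
```

Request:
{"fn": "play_rows", "kwargs": {
  "rows": [
    {"jaw": -0.4, "x": 0, "y": 0, "z": 0, "yaw": 0},
    {"jaw": -0.3, "x": 0, "y": 0, "z": 0, "yaw": 0},
    {"jaw": -0.1, "x": 0, "y": 0, "z": 0, "yaw": 0},
    {"jaw": 0, "x": 0, "y": 0, "z": 0, "yaw": 0}
  ]
}}

```text
clock: 22.45
position: [0.4569, 0.2589, 0.0088]
tool_rot: [-3.142, -0.0, 0.232]
ft_force: [0.2, 1.0, -0.4]
grip_width: 0.497
gripper_force: 0.0
```

Request:
{"fn": "play_rows", "kwargs": {
  "rows": [
    {"jaw": 0, "x": 0, "y": 0, "z": -3, "yaw": 0},
    {"jaw": 0, "x": 0, "y": 0, "z": -7, "yaw": 0},
    {"jaw": 0, "x": 2, "y": 0, "z": -11, "yaw": 0},
    {"jaw": 0, "x": 5, "y": 0, "z": -15, "yaw": 0},
    {"jaw": 0, "x": 7, "y": 0, "z": -19, "yaw": 0}
  ]
}}

```text
clock: 22.95
position: [0.5262, 0.2752, 0.2009]
tool_rot: [3.142, -0.001, 0.232]
ft_force: [1.2, 0.1, -0.1]
grip_width: 0.5
gripper_force: 0.0
```

Request:
{"fn": "play_rows", "kwargs": {
  "rows": [
    {"jaw": 0, "x": 0, "y": 0, "z": 0, "yaw": 0},
    {"jaw": 0, "x": 0, "y": 0, "z": 0, "yaw": 0},
    {"jaw": 0, "x": 0, "y": 0, "z": 0, "yaw": 0}
  ]
}}

```text
clock: 23.25
position: [0.5236, 0.2746, 0.1972]
tool_rot: [3.141, 0.003, 0.232]
ft_force: [-0.1, 0.3, -0.7]
grip_width: 0.503
gripper_force: 0.0
```

```bash
cat > chk.py <<'E'
from h import *
plan((.4189,-.2648,.22,1.727))
t=np.radians(13.35);u=np.array([np.cos(t),np.sin(t)]);w=np.array([-u[1],u[0]])
for n in("wrist","top"):
    a,W=cloud(n);X,Y,Z=W[...,0],W[...,1],W[...,2]; h,s,v=hsv(a); cv2.imwrite("pics/t_%s.png"%n,a)
    near=np.hypot(X-.453,Y-.258)<.11
    m=(Z<.03)&near&((s<70)&(v>95)|(Z>.012)|(s>170)&(h>18)&(h<36)&(v>120)); T=big(m,W); H=big((Z>.013)&(Z<.03)&near,W)
    print("tray",rect(T));print("hl",rect(H))
    for q,P in(("tray",T),("hl",H)):
        U=((P[:,:2]-[.452,.2577])@u)*1000;V=((P[:,:2]-[.452,.2577])@w)*1000; print(q,"u",np.percentile(U,[0.3,99.7]).round(1),"w",np.percentile(V,[.5,99.5]).round(1))
E
python3 chk.py
```

```text
cur [0.5236 0.2746 0.1972] [3.1414 0.0033 0.2319] t 23.25
x -22.58 y 50.09 z -2.28 yaw -1.495  rows>=11.0
tray n7587 mean [460.2 261.8] rect [452.4 258.4] [166.6  66.2] 13.4 z [0.002  0.0054 0.0218]
hl n2487 mean [458.7 260.3] rect [454.1 259.4] [124.8  24.2] 12.9 z [0.0177 0.0206 0.0223]
tray u [-78.6  83.6] w [-31.9  32.8]
hl u [-59.2  64.6] w [-10.9  12.9]
tray n1897 mean [456.9 258.5] rect [458.7 259.1] [165.1  65.8] 13.7 z [0.0004 0.0058 0.0226]
hl n643 mean [456.7 257.8] rect [457.5 258.4] [125.1  24.9] 12.6 z [0.0152 0.0199 0.0234]
tray u [-75.2  87.4] w [-32.1  32.1]
hl u [-56.7  67.1] w [-12.4  11.6]
```

View pics/t_wrist.png

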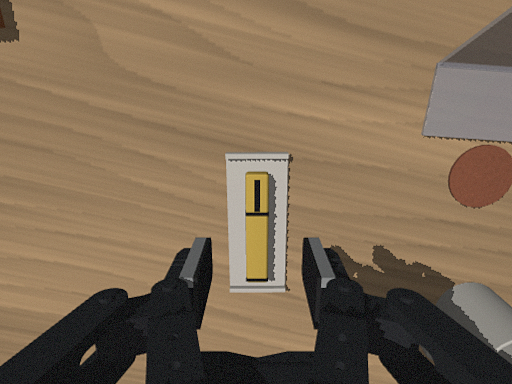

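The highlighter lies along the middle of the tray: its centre is within 1 mm of the tray's, at (257,228) in the image. Next is the jar.

Request:
{"fn": "play_rows", "kwargs": {
  "rows": [
    {"jaw": 0.9, "x": -1.9, "y": 4.2, "z": -0.5, "yaw": 0},
    {"jaw": 0.9, "x": -3.8, "y": 8.4, "z": -1, "yaw": 0},
    {"jaw": 0.9, "x": -5.7, "y": 12.6, "z": -1.5, "yaw": 0},
    {"jaw": 0.9, "x": -7.6, "y": 16.8, "z": -2, "yaw": 0},
    {"jaw": 0.9, "x": -9.4, "y": 20.9, "z": -2.3, "yaw": 0}
  ]
}}

```text
clock: 23.85
position: [0.48, 0.0487, 0.2211]
tool_rot: [-3.141, 0.002, 0.232]
ft_force: [1.3, -0.9, 0.5]
grip_width: 0.948
gripper_force: 0.0
```

Request:
{"fn": "play_rows", "kwargs": {
  "rows": [
    {"jaw": 0.9, "x": -1.9, "y": 4.2, "z": 0, "yaw": -0.14},
    {"jaw": 0.9, "x": -3.8, "y": 8.4, "z": 0, "yaw": -0.28},
    {"jaw": 0.9, "x": -5.7, "y": 12.6, "z": 0, "yaw": -0.42},
    {"jaw": 0.9, "x": -7.6, "y": 16.8, "z": 0, "yaw": -0.56},
    {"jaw": 0.9, "x": -9.4, "y": 20.9, "z": 0, "yaw": -0.7}
  ]
}}

```text
clock: 24.35
position: [0.4399, -0.1604, 0.2208]
tool_rot: [-3.14, 0.0, 0.879]
ft_force: [0.2, 0.1, -0.0]
grip_width: 0.95
gripper_force: 0.0
```

```bash
python3 - <<'E'
from h import *
plan((.4189,-.2648,.22,1.727))
E
```

```text
cur [ 0.4399 -0.1604  0.2208] [-3.1396e+00  1.0000e-04  8.7920e-01] t 24.35
x -9.38 y 5.04 z 0.08 yaw -0.848  rows>=5.7
```

Request:
{"fn": "play_rows", "kwargs": {
  "rows": [
    {"jaw": 0.9, "x": -2.8, "y": 1.4, "z": 0, "yaw": -0.14},
    {"jaw": 0.9, "x": -5.6, "y": 2.9, "z": 0, "yaw": -0.28},
    {"jaw": 0.9, "x": -8, "y": 4.2, "z": 0, "yaw": -0.42},
    {"jaw": 0.9, "x": -9.3, "y": 5, "z": 0, "yaw": -0.56},
    {"jaw": 0.9, "x": -9.4, "y": 5, "z": 0, "yaw": -0.7}
  ]
}}

```text
clock: 24.85
position: [0.4183, -0.2652, 0.2205]
tool_rot: [-3.14, -0.001, 1.577]
ft_force: [0.2, 0.1, -0.1]
grip_width: 0.948
gripper_force: 0.0
```

Request:
{"fn": "play_rows", "kwargs": {
  "rows": [
    {"jaw": 0.9, "x": 0, "y": 0, "z": 0, "yaw": -0.1},
    {"jaw": 0.9, "x": 0, "y": 0, "z": 0, "yaw": -0.14},
    {"jaw": 0.9, "x": 0, "y": 0, "z": 0, "yaw": -0.14},
    {"jaw": 0.9, "x": 0, "y": 0, "z": 0, "yaw": -0.14}
  ]
}}

```text
clock: 25.25
position: [0.4189, -0.2631, 0.2211]
tool_rot: [-3.141, -0.001, 1.713]
ft_force: [-0.2, 0.1, -0.4]
grip_width: 0.95
gripper_force: 0.0
```

```bash
python3 - <<'E'
from h import *
plan((.4189,-.2648,.042,1.727))
a,W=cloud("wrist"); X,Y,Z=W[...,0],W[...,1],W[...,2]
P=big((Z>.093)&(Z<.103)&(np.hypot(X-.42,Y+.265)<.05),W);print("cork",rect(P),circ(P,20))
E
```

```text
cur [ 0.4189 -0.2631  0.2211] [-3.1406e+00 -1.3000e-03  1.7125e+00] t 25.25
x -0.16 y -0.03 z 17.91 yaw -0.014  rows>=3.6
cork n1701 mean [ 416.9 -262.7] rect [ 416.9 -263.4] [38.7 38.7] 55.0 z [0.096  0.0986 0.1   ] [ 416.9 -263.5   19.6]
```

Request:
{"fn": "play_rows", "kwargs": {
  "rows": [
    {"jaw": 0.9, "x": -0.1, "y": 0, "z": 5, "yaw": 0},
    {"jaw": 0.9, "x": -0.1, "y": 0, "z": 10, "yaw": 0},
    {"jaw": 0.9, "x": -0.1, "y": 0, "z": 14.5, "yaw": 0},
    {"jaw": 0.9, "x": -0.1, "y": 0, "z": 17, "yaw": 0},
    {"jaw": 0.9, "x": -0.1, "y": 0, "z": 17.7, "yaw": 0}
  ]
}}

```text
clock: 25.8
position: [0.4176, -0.2627, 0.0418]
tool_rot: [-3.138, -0.005, 1.713]
ft_force: [-0.6, 0.0, -0.4]
grip_width: 0.949
gripper_force: 0.0
```

Request:
{"fn": "play_rows", "kwargs": {
  "rows": [
    {"jaw": 0.9, "x": 0, "y": 0, "z": 0, "yaw": 0},
    {"jaw": 0.9, "x": 0, "y": 0, "z": 0, "yaw": 0},
    {"jaw": 0.6, "x": 0, "y": 0, "z": 0, "yaw": 0},
    {"jaw": 0.4, "x": 0, "y": 0, "z": 0, "yaw": 0},
    {"jaw": 0.3, "x": 0, "y": 0, "z": 0, "yaw": 0}
  ]
}}

```text
clock: 26.3
position: [0.42, -0.2651, 0.0458]
tool_rot: [3.14, 0.002, 1.714]
ft_force: [0.3, -0.6, 0.4]
grip_width: 0.647
gripper_force: 0.0
```

Request:
{"fn": "play_rows", "kwargs": {
  "rows": [
    {"jaw": 0.2, "x": 0, "y": 0, "z": 0, "yaw": 0},
    {"jaw": 0, "x": 0, "y": 0, "z": 0, "yaw": 0},
    {"jaw": -1, "x": 0, "y": 0, "z": 0, "yaw": 0},
    {"jaw": -1, "x": 0, "y": 0, "z": 0, "yaw": 0}
  ]
}}

```text
clock: 26.7
position: [0.4197, -0.2651, 0.0459]
tool_rot: [3.141, 0.001, 1.714]
ft_force: [-3.0, 0.9, 8.2]
grip_width: 0.599
gripper_force: 60.9
```

Request:
{"fn": "play_rows", "kwargs": {
  "rows": [
    {"jaw": -1, "x": 0, "y": 0, "z": -1, "yaw": 0},
    {"jaw": -1, "x": 0, "y": 0, "z": -3, "yaw": 0},
    {"jaw": -1, "x": 0, "y": 0, "z": -6, "yaw": 0},
    {"jaw": -1, "x": 0, "y": 0, "z": -9, "yaw": 0},
    {"jaw": -1, "x": 0, "y": 0, "z": -10, "yaw": 0}
  ]
}}

```text
clock: 27.2
position: [0.4208, -0.2658, 0.1479]
tool_rot: [3.138, 0.004, 1.714]
ft_force: [0.3, -0.3, -1.4]
grip_width: 0.592
gripper_force: 62.8
```

```bash
python3 - <<'E'
from h import *
s=bot.sense(); print(s["ft_force"])
plan((.5648,.040,.143,bot.sense()["tool_rot"][2]))
E
```

```text
[ 0.32096999 -0.29233069 -1.35707778]
cur [ 0.4208 -0.2658  0.1479] [3.1384 0.0042 1.7138] t 27.2
x 28.21 y 18.61 z 0.49 yaw 0.000  rows>=6.8
```

Request:
{"fn": "play_rows", "kwargs": {
  "rows": [
    {"jaw": -1, "x": 1.5, "y": 1, "z": 0, "yaw": 0},
    {"jaw": -1, "x": 4, "y": 2.7, "z": 0, "yaw": 0},
    {"jaw": -1, "x": 7.5, "y": 5, "z": 0, "yaw": 0},
    {"jaw": -1, "x": 11, "y": 7.3, "z": 0, "yaw": 0},
    {"jaw": -1, "x": 14.5, "y": 9.6, "z": 0, "yaw": 0}
  ]
}}

```text
clock: 27.7
position: [0.4938, -0.1059, 0.144]
tool_rot: [-3.141, -0.001, 1.713]
ft_force: [1.6, -0.0, -1.9]
grip_width: 0.595
gripper_force: 62.8
```

Request:
{"fn": "play_rows", "kwargs": {
  "rows": [
    {"jaw": -1, "x": 3.5, "y": 2.3, "z": 0, "yaw": 0},
    {"jaw": -1, "x": 7, "y": 4.6, "z": 0, "yaw": 0},
    {"jaw": -1, "x": 10, "y": 6.6, "z": 0, "yaw": 0},
    {"jaw": -1, "x": 12.5, "y": 8.2, "z": 0, "yaw": 0},
    {"jaw": -1, "x": 13.6, "y": 9, "z": 0, "yaw": 0}
  ]
}}

```text
clock: 28.2
position: [0.5636, 0.0426, 0.1438]
tool_rot: [-3.14, -0.001, 1.716]
ft_force: [0.3, -0.7, -2.7]
grip_width: 0.596
gripper_force: 62.9
```

Request:
{"fn": "play_rows", "kwargs": {
  "rows": [
    {"jaw": -1, "x": 0, "y": 0, "z": 2, "yaw": 0},
    {"jaw": -1, "x": 0, "y": 0, "z": 5, "yaw": 0},
    {"jaw": -1, "x": 0, "y": 0, "z": 7.5, "yaw": 0},
    {"jaw": -1, "x": 0, "y": 0, "z": 8.5, "yaw": 0},
    {"jaw": -1, "x": 0, "y": 0, "z": 8.5, "yaw": 0}
  ]
}}

```text
clock: 28.7
position: [0.5621, 0.0396, 0.058]
tool_rot: [-3.137, -0.001, 1.713]
ft_force: [0.4, 0.5, -2.0]
grip_width: 0.596
gripper_force: 62.9
```

Request:
{"fn": "play_rows", "kwargs": {
  "rows": [
    {"jaw": -1, "x": 0, "y": 0, "z": 0, "yaw": 0},
    {"jaw": -1, "x": 0, "y": 0, "z": 0, "yaw": 0},
    {"jaw": -1, "x": 0, "y": 0, "z": 0, "yaw": 0}
  ]
}}

```text
clock: 29.0
position: [0.5646, 0.0397, 0.0611]
tool_rot: [3.139, 0.001, 1.714]
ft_force: [-0.1, 0.4, -2.8]
grip_width: 0.59
gripper_force: 62.9
```

```bash
python3 - <<'E'
from h import *
plan((.5646,.0392,.0465,bot.sense()["tool_rot"][2]))
a,W=cloud("wrist");X,Y,Z=W[...,0],W[...,1],W[...,2];h,s,v=hsv(a)
P=big(((h<12)|(h>172))&(s>110)&(Z<.012)&(np.hypot(X-.563,Y-.04)<.05),W);print("coaster",rect(P),circ(P,34))
E
```

```text
cur [0.5646 0.0397 0.0611] [3.1392e+00 7.0000e-04 1.7136e+00] t 29.0
x -0.05 y -0.00 z 1.46 yaw 0.000  rows>=0.3
coaster n2437 mean [559.8  59.5] rect [560.8  52.9] [67.6 43.4] 8.9 z [0.002  0.0036 0.0049] [562.4  41.   33.8]
```

Lower slowly, settle, then release.

Request:
{"fn": "play_rows", "kwargs": {
  "rows": [
    {"jaw": -1, "x": 0, "y": 0, "z": 0.4, "yaw": 0},
    {"jaw": -1, "x": 0, "y": 0, "z": 0.8, "yaw": 0},
    {"jaw": -1, "x": 0, "y": 0, "z": 1.2, "yaw": 0},
    {"jaw": -1, "x": 0, "y": 0, "z": 1.4, "yaw": 0},
    {"jaw": -1, "x": 0, "y": 0, "z": 1.4, "yaw": 0}
  ]
}}

```text
clock: 29.55
position: [0.5632, 0.04, 0.046]
tool_rot: [-3.141, -0.0, 1.714]
ft_force: [-1.9, 0.4, 2.1]
grip_width: 0.594
gripper_force: 63.1
```

Request:
{"fn": "play_rows", "kwargs": {
  "rows": [
    {"jaw": -1, "x": 0, "y": 0, "z": 0, "yaw": 0},
    {"jaw": -1, "x": 0, "y": 0, "z": 0, "yaw": 0}
  ]
}}

```text
clock: 29.75
position: [0.5633, 0.04, 0.046]
tool_rot: [-3.141, -0.0, 1.714]
ft_force: [-4.7, -0.2, 4.6]
grip_width: 0.593
gripper_force: 63.2
```

Request:
{"fn": "play_rows", "kwargs": {
  "rows": [
    {"jaw": -1, "x": 0, "y": 0, "z": -0.4, "yaw": 0},
    {"jaw": -1, "x": 0, "y": 0, "z": -0.4, "yaw": 0},
    {"jaw": -1, "x": 0, "y": 0, "z": -0.4, "yaw": 0},
    {"jaw": -1, "x": 0, "y": 0, "z": -0.4, "yaw": 0},
    {"jaw": -1, "x": 0, "y": 0, "z": -0.3, "yaw": 0}
  ]
}}

```text
clock: 30.25
position: [0.5637, 0.0399, 0.0487]
tool_rot: [3.142, -0.0, 1.714]
ft_force: [0.3, -0.1, -1.8]
grip_width: 0.595
gripper_force: 62.9
```

Request:
{"fn": "play_rows", "kwargs": {
  "rows": [
    {"jaw": -1, "x": 0, "y": 0.05, "z": 0.1, "yaw": 0},
    {"jaw": -1, "x": 0, "y": 0.05, "z": 0.2, "yaw": 0},
    {"jaw": -1, "x": 0, "y": 0.05, "z": 0.3, "yaw": 0},
    {"jaw": -1, "x": 0, "y": 0.05, "z": 0.35, "yaw": 0},
    {"jaw": -1, "x": 0, "y": 0.05, "z": 0.35, "yaw": 0}
  ]
}}

```text
clock: 30.75
position: [0.5641, 0.04, 0.046]
tool_rot: [3.141, 0.0, 1.714]
ft_force: [-2.4, 0.5, 4.2]
grip_width: 0.593
gripper_force: 63.5
```

Request:
{"fn": "play_rows", "kwargs": {
  "rows": [
    {"jaw": 0.3, "x": 0, "y": 0, "z": 0, "yaw": 0},
    {"jaw": 0.5, "x": 0, "y": 0, "z": 0, "yaw": 0},
    {"jaw": 0.7, "x": 0, "y": 0, "z": 0, "yaw": 0},
    {"jaw": 0.9, "x": 0, "y": 0, "z": 0, "yaw": 0},
    {"jaw": 0.9, "x": 0, "y": 0, "z": 0, "yaw": 0}
  ]
}}

```text
clock: 31.25
position: [0.5642, 0.04, 0.0453]
tool_rot: [3.142, 0.0, 1.714]
ft_force: [0.4, 0.0, 0.1]
grip_width: 0.948
gripper_force: 0.0
```

Request:
{"fn": "play_rows", "kwargs": {
  "rows": [
    {"jaw": 0.9, "x": 0, "y": 0, "z": -3, "yaw": 0},
    {"jaw": 0.9, "x": 0, "y": 0, "z": -7, "yaw": 0},
    {"jaw": 0.9, "x": 0, "y": 0, "z": -11, "yaw": 0},
    {"jaw": 0.9, "x": 0, "y": 0, "z": -15, "yaw": 0},
    {"jaw": 0.9, "x": 0, "y": 0, "z": -18, "yaw": 0}
  ]
}}

```text
clock: 31.75
position: [0.5647, 0.04, 0.2282]
tool_rot: [3.139, 0.001, 1.714]
ft_force: [0.1, -0.2, -0.1]
grip_width: 0.945
gripper_force: 0.0
```

Request:
{"fn": "play_rows", "kwargs": {
  "rows": [
    {"jaw": 0.9, "x": 0, "y": 0, "z": 0, "yaw": 0},
    {"jaw": 0.9, "x": 0, "y": 0, "z": 0, "yaw": 0},
    {"jaw": 0.9, "x": 0, "y": 0, "z": 0, "yaw": 0}
  ]
}}

```text
clock: 32.05
position: [0.5632, 0.0401, 0.2238]
tool_rot: [-3.139, -0.001, 1.714]
ft_force: [-0.3, -0.0, -0.2]
grip_width: 0.95
gripper_force: 0.0
```

```bash
python3 - <<'E'
from h import *
plan((.5342,-.27,.23,1.727))
a,W=cloud("wrist"); X,Y,Z=W[...,0],W[...,1],W[...,2];h,s,v=hsv(a);cv2.imwrite("pics/w9.png",a)
P=big((Z>.093)&(Z<.103)&(np.hypot(X-.565,Y-.04)<.05),W);print("cork",rect(P),circ(P,20))
P=big((s<70)&(v>50)&(Z<.007)&(Z>.000)&(np.hypot(X-.585,Y+.075)<.06)&(X<.615),W);print("pad",rect(P))
E
```

```text
cur [0.5632 0.0401 0.2238] [-3.1391e+00 -7.0000e-04  1.7137e+00] t 32.05
x -30.28 y -7.29 z -0.62 yaw -0.013  rows>=6.2
cork n1677 mean [561.5  42.4] rect [561.7  41.7] [38.7 38.9] 33.9 z [0.0963 0.0986 0.1001] [561.6  41.6  19.6]
pad n3595 mean [580.1 -70.2] rect [580.9 -72.8] [64.9 93. ] 9.5 z [0.0018 0.0037 0.0052]
```

View pics/w9.png

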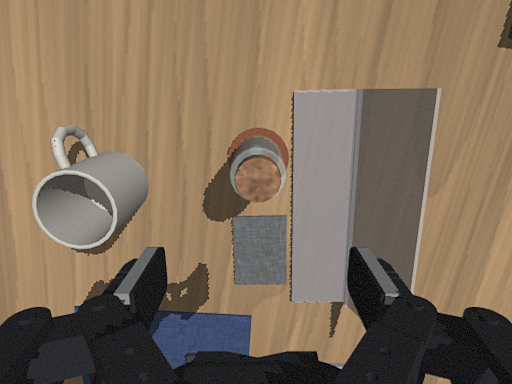

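The jar stands centred on the coaster, within 1 mm: cork at (257,177), coaster ring behind it. The pad is clear at (259,250). Now the folder.

Request:
{"fn": "play_rows", "kwargs": {
  "rows": [
    {"jaw": 1, "x": -4.5, "y": -1.1, "z": 0, "yaw": 0},
    {"jaw": 1, "x": -9, "y": -2.2, "z": 0, "yaw": 0},
    {"jaw": 1, "x": -13.5, "y": -3.3, "z": 0, "yaw": 0},
    {"jaw": 1, "x": -18, "y": -4.4, "z": 0, "yaw": 0},
    {"jaw": 1, "x": -22.5, "y": -5.4, "z": 0, "yaw": 0}
  ]
}}

```text
clock: 32.6
position: [0.5416, -0.1917, 0.2237]
tool_rot: [-3.139, -0.002, 1.714]
ft_force: [1.0, 0.2, 0.3]
grip_width: 0.999
gripper_force: 0.0
```

Request:
{"fn": "play_rows", "kwargs": {
  "rows": [
    {"jaw": 1, "x": -4, "y": -1, "z": 0, "yaw": -0.013},
    {"jaw": 1, "x": -7.8, "y": -1.9, "z": 0, "yaw": -0.013},
    {"jaw": 1, "x": -7.8, "y": -1.9, "z": 0, "yaw": -0.013},
    {"jaw": 1, "x": -7.8, "y": -1.9, "z": 0, "yaw": -0.013},
    {"jaw": 1, "x": -7.8, "y": -1.9, "z": 0, "yaw": -0.013}
  ]
}}

```text
clock: 33.1
position: [0.5347, -0.2691, 0.2242]
tool_rot: [-3.14, -0.002, 1.727]
ft_force: [-0.7, 0.2, -0.0]
grip_width: 1.0
gripper_force: 0.0
```

```bash
python3 - <<'E'
from h import *
plan((.5342,-.27,.08,1.727))
a,W=cloud("wrist"); X,Y,Z=W[...,0],W[...,1],W[...,2]
P=big((Z>.124)&(Z<.14)&(np.hypot(X-.535,Y+.27)<.06),W);print("fold",rect(P))
E
```

```text
cur [ 0.5347 -0.2691  0.2242] [-3.1403e+00 -2.0000e-03  1.7271e+00] t 33.1
x -0.08 y -0.06 z 14.42 yaw 0.000  rows>=2.9
fold n1701 mean [ 531.8 -265.3] rect [ 532.4 -268.5] [11.9 81.1] 8.6 z [0.132  0.1339 0.1353]
```

Request:
{"fn": "play_rows", "kwargs": {
  "rows": [
    {"jaw": 1, "x": -0.1, "y": -0.05, "z": 4, "yaw": 0},
    {"jaw": 1, "x": -0.1, "y": -0.05, "z": 8, "yaw": 0},
    {"jaw": 1, "x": -0.1, "y": -0.05, "z": 11.5, "yaw": 0},
    {"jaw": 1, "x": -0.1, "y": -0.05, "z": 13.8, "yaw": 0},
    {"jaw": 1, "x": -0.1, "y": -0.05, "z": 14.4, "yaw": 0}
  ]
}}

```text
clock: 33.65
position: [0.5332, -0.2685, 0.0783]
tool_rot: [-3.138, -0.004, 1.729]
ft_force: [0.0, -0.4, 0.1]
grip_width: 0.997
gripper_force: 0.0
```

Request:
{"fn": "play_rows", "kwargs": {
  "rows": [
    {"jaw": 0.5, "x": 0, "y": 0, "z": 0, "yaw": 0},
    {"jaw": 0.1, "x": 0, "y": 0, "z": 0, "yaw": 0},
    {"jaw": -0.3, "x": 0, "y": 0, "z": 0, "yaw": 0},
    {"jaw": -0.5, "x": 0, "y": 0, "z": 0, "yaw": 0},
    {"jaw": -0.7, "x": 0, "y": 0, "z": 0, "yaw": 0}
  ]
}}

```text
clock: 34.15
position: [0.5351, -0.2717, 0.0823]
tool_rot: [3.14, 0.001, 1.727]
ft_force: [0.4, 0.1, 0.2]
grip_width: 0.153
gripper_force: 0.0
```

Request:
{"fn": "play_rows", "kwargs": {
  "rows": [
    {"jaw": -1, "x": 0, "y": 0, "z": 0, "yaw": 0},
    {"jaw": -1, "x": 0, "y": 0, "z": 0, "yaw": 0},
    {"jaw": -1, "x": 0, "y": 0, "z": 0, "yaw": 0},
    {"jaw": -1, "x": 0, "y": 0, "z": 0, "yaw": 0},
    {"jaw": -1, "x": 0, "y": 0, "z": 0, "yaw": 0}
  ]
}}

```text
clock: 34.65
position: [0.5349, -0.2718, 0.0823]
tool_rot: [3.141, 0.001, 1.727]
ft_force: [-1.6, 0.3, 6.2]
grip_width: 0.135
gripper_force: 59.5
```

Request:
{"fn": "play_rows", "kwargs": {
  "rows": [
    {"jaw": -1, "x": 0, "y": 0, "z": -1, "yaw": 0},
    {"jaw": -1, "x": 0, "y": 0, "z": -3, "yaw": 0},
    {"jaw": -1, "x": 0, "y": 0, "z": -5.5, "yaw": 0},
    {"jaw": -1, "x": 0, "y": 0, "z": -7.5, "yaw": 0},
    {"jaw": -1, "x": 0, "y": 0, "z": -8, "yaw": 0}
  ]
}}

```text
clock: 35.15
position: [0.5357, -0.272, 0.1639]
tool_rot: [3.139, 0.003, 1.727]
ft_force: [-0.3, 0.4, -2.3]
grip_width: 0.13
gripper_force: 58.7
```

```bash
python3 - <<'E'
from h import *
plan((.583,-.0742,.16,1.733),(.583,-.0742,.08,1.733))
a,W=cloud("wrist"); X,Y,Z=W[...,0],W[...,1],W[...,2];h,s,v=hsv(a)
P=W[(((h<8)|(h>170))&(s>90)|(s<60)&(v>120))&(Z>.205)&(Z<.225)&(np.hypot(X-.535,Y+.27)<.06)];print("fold",rect(P))
E
```

```text
cur [ 0.5357 -0.272   0.1639] [3.1386e+00 2.9000e-03 1.7267e+00] t 35.15
x 18.81 y 7.74 z 0.39 yaw -0.006  rows>=4.1
x 0.00 y 0.00 z 8.00 yaw 0.000  rows>=1.6
fold n5001 mean [ 530.3 -248.1] rect [ 543.8 -264.3] [62.4 63.4] 72.2 z [0.2078 0.2154 0.2167]
```

Request:
{"fn": "play_rows", "kwargs": {
  "rows": [
    {"jaw": -1, "x": 1.2, "y": 0.5, "z": 0, "yaw": 0},
    {"jaw": -1, "x": 3.5, "y": 1.5, "z": 0, "yaw": 0},
    {"jaw": -1, "x": 6.5, "y": 2.7, "z": 0, "yaw": 0},
    {"jaw": -1, "x": 9.8, "y": 4.1, "z": 0, "yaw": 0},
    {"jaw": -1, "x": 13, "y": 5.4, "z": 0, "yaw": 0}
  ]
}}

```text
clock: 35.7
position: [0.5669, -0.1319, 0.1594]
tool_rot: [-3.139, -0.003, 1.726]
ft_force: [0.7, 0.3, -3.2]
grip_width: 0.137
gripper_force: 58.6
```

Request:
{"fn": "play_rows", "kwargs": {
  "rows": [
    {"jaw": -1, "x": 2.6, "y": 1.1, "z": 0, "yaw": -0.006},
    {"jaw": -1, "x": 4.6, "y": 1.9, "z": 0, "yaw": -0.006},
    {"jaw": -1, "x": 5.6, "y": 2.35, "z": 0, "yaw": -0.006},
    {"jaw": -1, "x": 5.65, "y": 2.35, "z": 0, "yaw": -0.006},
    {"jaw": -1, "x": 5.65, "y": 2.35, "z": 0, "yaw": -0.006}
  ]
}}

```text
clock: 36.2
position: [0.5819, -0.0752, 0.1606]
tool_rot: [-3.14, -0.0, 1.733]
ft_force: [0.8, -0.2, -2.1]
grip_width: 0.135
gripper_force: 58.6
```

Request:
{"fn": "play_rows", "kwargs": {
  "rows": [
    {"jaw": -1, "x": 0, "y": 0, "z": 1.5, "yaw": 0},
    {"jaw": -1, "x": 0, "y": 0, "z": 3.5, "yaw": 0},
    {"jaw": -1, "x": 0, "y": 0, "z": 5.2, "yaw": 0},
    {"jaw": -1, "x": 0, "y": 0, "z": 6.3, "yaw": 0},
    {"jaw": -1, "x": 0, "y": 0, "z": 6.5, "yaw": 0}
  ]
}}

```text
clock: 36.7
position: [0.5811, -0.0758, 0.0947]
tool_rot: [-3.139, -0.001, 1.731]
ft_force: [0.1, 0.2, -3.1]
grip_width: 0.132
gripper_force: 58.5
```

Request:
{"fn": "play_rows", "kwargs": {
  "rows": [
    {"jaw": -1, "x": 0, "y": 0, "z": 0, "yaw": 0},
    {"jaw": -1, "x": 0, "y": 0, "z": 0, "yaw": 0},
    {"jaw": -1, "x": 0, "y": 0, "z": 0, "yaw": 0},
    {"jaw": -1, "x": 0, "y": 0, "z": 0, "yaw": 0}
  ]
}}

```text
clock: 37.1
position: [0.5827, -0.0752, 0.0971]
tool_rot: [3.14, 0.001, 1.733]
ft_force: [0.3, 0.3, -2.3]
grip_width: 0.134
gripper_force: 58.5
```

```bash
python3 - <<'E'
from h import *
plan((.5833,-.0759,.0823,1.733))
E
```

```text
cur [ 0.5827 -0.0752  0.0971] [3.1403e+00 7.0000e-04 1.7328e+00] t 37.1
x -0.08 y 0.04 z 1.48 yaw -0.000  rows>=0.3
```

Request:
{"fn": "play_rows", "kwargs": {
  "rows": [
    {"jaw": -1, "x": -0.08, "y": 0.05, "z": 0.4, "yaw": 0},
    {"jaw": -1, "x": -0.08, "y": 0.05, "z": 0.8, "yaw": 0},
    {"jaw": -1, "x": -0.08, "y": 0.05, "z": 1, "yaw": 0},
    {"jaw": -1, "x": -0.08, "y": 0.05, "z": 1, "yaw": 0},
    {"jaw": -1, "x": -0.08, "y": 0.05, "z": 1.1, "yaw": 0}
  ]
}}

```text
clock: 37.6
position: [0.5829, -0.0758, 0.0852]
tool_rot: [-3.142, -0.0, 1.733]
ft_force: [0.3, -0.2, -2.3]
grip_width: 0.132
gripper_force: 58.6
```

Request:
{"fn": "play_rows", "kwargs": {
  "rows": [
    {"jaw": -1, "x": 0, "y": 0, "z": 0.1, "yaw": 0},
    {"jaw": -1, "x": 0, "y": 0, "z": 0.2, "yaw": 0},
    {"jaw": -1, "x": 0, "y": 0, "z": 0.3, "yaw": 0},
    {"jaw": -1, "x": 0, "y": 0, "z": 0.35, "yaw": 0},
    {"jaw": -1, "x": 0, "y": 0, "z": 0.35, "yaw": 0}
  ]
}}

```text
clock: 38.1
position: [0.5829, -0.0758, 0.0823]
tool_rot: [3.141, 0.0, 1.733]
ft_force: [-1.1, 0.6, 2.4]
grip_width: 0.135
gripper_force: 59.2
```

Contact, at the intended height. I'll release, retreat and check.

Request:
{"fn": "play_rows", "kwargs": {
  "rows": [
    {"jaw": -0.6, "x": 0, "y": 0, "z": 0, "yaw": 0},
    {"jaw": -0.2, "x": 0, "y": 0, "z": 0, "yaw": 0},
    {"jaw": 0.3, "x": 0, "y": 0, "z": 0, "yaw": 0},
    {"jaw": 0.7, "x": 0, "y": 0, "z": 0, "yaw": 0},
    {"jaw": 0.8, "x": 0, "y": 0, "z": 0, "yaw": 0}
  ]
}}

```text
clock: 38.6
position: [0.5829, -0.0758, 0.0818]
tool_rot: [3.142, 0.0, 1.733]
ft_force: [-0.8, -0.3, -0.0]
grip_width: 0.866
gripper_force: 0.0
```

Request:
{"fn": "play_rows", "kwargs": {
  "rows": [
    {"jaw": 0.8, "x": 0, "y": 0, "z": -2, "yaw": 0},
    {"jaw": 0.8, "x": 0, "y": 0, "z": -6, "yaw": 0},
    {"jaw": 0.8, "x": 0, "y": 0, "z": -10, "yaw": 0},
    {"jaw": 0.8, "x": 0, "y": 0, "z": -14, "yaw": 0},
    {"jaw": 0.8, "x": 0, "y": 0, "z": -18, "yaw": 0}
  ]
}}

```text
clock: 39.1
position: [0.5827, -0.0757, 0.2635]
tool_rot: [3.142, 0.0, 1.733]
ft_force: [0.6, -0.7, -0.1]
grip_width: 0.896
gripper_force: 0.0
```

Request:
{"fn": "play_rows", "kwargs": {
  "rows": [
    {"jaw": 0.8, "x": 3, "y": -1, "z": -2, "yaw": 0},
    {"jaw": 0.8, "x": 7, "y": -2, "z": -4, "yaw": 0},
    {"jaw": 0.8, "x": 11, "y": -2, "z": -6, "yaw": 0},
    {"jaw": 0.8, "x": 13, "y": -2, "z": -7, "yaw": 0},
    {"jaw": 0.8, "x": 13, "y": -2, "z": -7, "yaw": 0}
  ]
}}

```text
clock: 39.6
position: [0.5423, 0.0519, 0.3342]
tool_rot: [3.137, 0.0, 1.736]
ft_force: [-0.1, -1.2, -0.8]
grip_width: 0.902
gripper_force: 0.0
```

Request:
{"fn": "play_rows", "kwargs": {
  "rows": [
    {"jaw": 0.8, "x": 0, "y": 0, "z": 0, "yaw": 0},
    {"jaw": 0.8, "x": 0, "y": 0, "z": 0, "yaw": 0},
    {"jaw": 0.8, "x": 0, "y": 0, "z": 0, "yaw": 0}
  ]
}}

```text
clock: 39.9
position: [0.5421, 0.0482, 0.3308]
tool_rot: [-3.14, -0.0, 1.731]
ft_force: [0.3, 0.5, 0.2]
grip_width: 0.903
gripper_force: 0.0
```

```bash
python3 - <<'E'
from h import *
plan()
a,W=cloud("wrist"); cv2.imwrite("pics/w10.png",a); 
X,Y,Z=W[...,0],W[...,1],W[...,2];h,s,v=hsv(a)
near=lambda x,y,r:np.hypot(X-x,Y-y)<r
P=big((Z>.124)&(Z<.14)&near(.585,-.075,.06),W);print("fold",rect(P))
P=big((s<70)&(v>50)&(Z<.007)&(Z>.000)&near(.585,-.075,.06)&(X<.615),W);print("pad",rect(P))
P=big((Z>.093)&(Z<.103)&near(.565,.04,.05),W);print("cork",circ(P,20))
P=big(((h<12)|(h>172))&(s>110)&(Z<.012)&near(.563,.04,.06),W);print("coaster",circ(P,34))
a,W=cloud("top"); cv2.imwrite("pics/top2.png",a);X,Y,Z=W[...,0],W[...,1],W[...,2]
P=big((Z>.08)&near(.405,-.012,.07),W);print("mug",rect(P))
z=np.load("c.npz");d=cv2.absdiff(a,z["a"]).max(2)[90:170,335:425];print("stand diff",(d>40).sum(), "mugdiff",(cv2.absdiff(a,z["a"]).max(2)[250:292,212:270]>40).sum())
E
```

```text
cur [0.5421 0.0482 0.3308] [-3.1398e+00 -2.0000e-04  1.7312e+00] t 39.9
fold n687 mean [579.8 -69.9] rect [580.4 -72.5] [12.1 81.1] 9.3 z [0.1262 0.134  0.1356]
pad n875 mean [578.5 -62.4] rect [581.4 -72.9] [64. 94.] 8.8 z [0.0014 0.0037 0.0059]
cork [561.4  41.5  19.5]
coaster [562.   41.1  33.4]
mug n9077 mean [402.7  15. ] rect [403.3  -6.8] [ 81.1 132.4] 71.7 z [0.0921 0.7278 0.7303]
stand diff 249 mugdiff 932
```

View pics/w10.png

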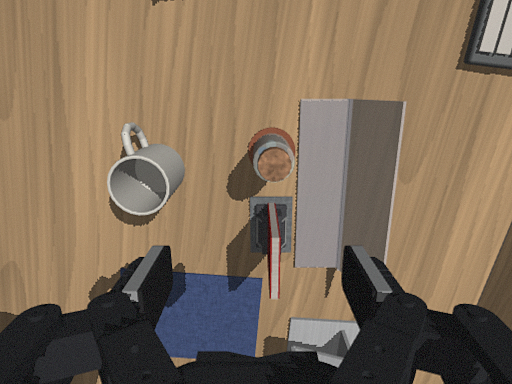

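The jar (274,163) is centred on its coaster and the folder (275,245) on its pad, each within about 1 mm and square. The gripper is clear of everything, so I'll hand the job in.

```bash
python3 -c "
from workcell import sign_off
print(sign_off())"
```

```text
the job is handed in; nothing more can be done
None
```

The job is handed in at 40 s of robot time: highlighter flat in the middle of the tray, jar and folder back upright within about 1 mm of centre on coaster and pad (folder square); setting the jar on the mat briefly read about 40 N at the wrist, and the mug and stand, never knowingly touched, had no clean final position check (arm in view).

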